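Pack the pattern plates and tuck in the case cover

ROBOT

A 7-joint arm with a two-finger parallel gripper is mounted at the origin on the work surface. World frame = base frame: x ahead of the robot, y to its left, z up, the work surface at z = 0. Lengths are in m, angles in rad, forces in N, time in s.
With the tool pointing down it reaches from about 0.4 to 0.875 m from the base axis. Payload 19.3 kg.
Tool frame: the origin (TCP) lies on the mounting face of the last link; the fingertips stand 173 mm ahead of it and the grasp point (between the pads) lies 155 mm ahead of it (bot.grip_point_offset is the distance from the TCP to the grasp point, in m); z points along the fingers, y is the line along which they close (so a half turn about z gives the same grasp; the last joint's range is limited). The gripper opens to 85 mm and grips with 20 to 120 N. Pads are 22 mm wide; open, the fingers measure 114 mm over their backs; the gripper's body (76 mm by 85 mm) begins 54 mm behind the grasp point. The pads swing forward as they close: fully open they stand 13 mm farther back than shut.
Start: joints at [-1.222, 0.521, -0.036, 1.599, 0.021, 1.021, -0.113], TCP at [0.254, 0.571, 0.405] pointing down, gripper open.
Joint ranges: [-2.91, 2.91], [-0.3, 2.13], [-1.5, 1.42], [0.17, 2.43], [-1.26, 4.41], [0.16, 1.93], [-2.52, 2.52]. Speed limits (rad/s): [1.89, 1.89, 2.39, 2.39, 3.01, 3.01, 3.01].

INTERFACE

Orientations are given as [roll, pitch, yaw] about the fixed x, y, z axes, in that order (R = Rz(yaw) Ry(pitch) Rx(roll)).
In Python, from workcell import bot gives the robot as it stands.
- The arm moves only by the tool arm_command, never from a script. Its argument "deltas" is a list of rows, each a list of 3 entries, a list of its own where there are three numbers: the shift along the tool's x, y, z in cm, then the turn, a rotation vector about the tool's x, y, z in rad, then the finger opening in cm, from 0 to 8.54. In form: [[[tx, ty, tz], [rx, ry, rz], claw], ...]. A call has 1 to 20 rows; each row shifts and turns the commanded pose from where the row before left it, along the tool's axes as they then stand; what a row does not reach is not made up. A row lasts 1/10 s, in which the tool goes at most 50 mm and 8.59 degrees, less where a joint would pass 70% of its speed; a pose out of reach is approached as far as the arm can. A call with a gripper value outside its range is refused whole. The fingers move at their own pace and stop on an object; "newtons" is the grip in N (left out, the last holds). Time passes only in rows, so rows that do not move let the fingers close. It gives the time, the measured TCP pose, the force, the opening and the grip force at its end, in the units of the state.
- bot.observe(): the state, without advancing time (a new reading comes with each control period).
- bot.grab_frame(name): name is "scene" or "top" or "wrist"; returns a dict with "frame" (384x512x3 uint8, red, green, blue), "K" (3x3 intrinsics, pixels), "rvec" (rotation vector, rad) and "tvec" (3), from world to camera coordinates, as OpenCV has them; the wrist camera has in their place "T_tool_cam" (4x4, takes a point from camera to tool coordinates, whose origin is the TCP and whose axes are the flange's). Camera axes: x right, y down, z forward; pixel columns grow to the right and rows downward; lengths in m; the calibration is good to about 2 mm. A picture is of the moment at which its call begins: read the wrist's pose just before it. There is no depth.
- bot.job_done(): hands the job in; it is judged then, once.
Trained networks look in a picture, given as the dict that the camera call returned (one of the last four; its "shot" number tells which), for a name from the list of things; names that differ only in an ending like _2 or _b are one class to them, and where a whole thing is asked for, a point or a joint stands for the part that bears it (a point fixed in the world has none). Each returns a list of dicts, best first, with "p" (0 to 1); they miss things now and then, are a little off and sometimes report something else, mostly with a low value. They report only what shows in the picture. A call takes as long as a camera call. They do not tell look-alikes from the thing itself.
- bot.find_in(name, picture): "rect" ([left, top, width, height] in pixels, round what is visible of it).
- bot.mark_of(name, picture): "at" ([column, row] in pixels: a listed point, or the origin of a listed thing).
The state is a dict: "clock": time; "qpos": joint angles; "qd": joint speeds; "joint_efforts": joint torques, N m; "position": TCP position; "tool_rot": TCP orientation; "force": force on the tool from outside, world axes, zero at the start; "moment": the same for the moment, N m; "grip_width": finger opening in m; "finger_force": force on a finger pad.
Only numpy, scipy, OpenCV 4.12 (cv2) and the standard library are available. Lean on these libraries where they do the work, as an engineer would, in place of code of your own. Each camera call takes 0.05 s, during which the arm holds its last target. There are 200 camera calls.

TASK

Pack every brass pattern plate on the bench into the wooden plate case in one flat stack, with a board separator between each plate and the next so that no two plates touch. Then close the case: with the cover tilted, tuck one short edge under the steel lip and lower the opposite edge until the cover lies flat, fully down and square on the case. Leave the other things on the bench where they are.

Things in the scene. Friction and masses are not known exactly. Their poses are not given: they have to be found in the camera images.
- case: low wooden plate case screwed to the bench, open on top, 144 (x) x 88 (y), 62 high at the lip. Origin: centre of its underside. The well is 108 (x) x 62 (y). The long sides are cut away for fingers: only 20 mm long corner walls remain, so x from -34 to 34 is open on both sides down to a 3 mm base board. The cover rests at height 46 on end walls (|x| 54 to 64) and corner walls.
- case_floor (a point): centre of the well's floor, 8 above the bench: sheets lie on this strip, 104 long but only 36 wide, narrower than the sheets
- case_lip (a point): middle of the inner edge of the steel retaining lip at the case's -x end, on its underside (x = -52 in the case, 59 high). The lip runs over the whole width; its underside slopes down to 57 at the back wall, whose inner face is at x = -64.
- case_stop (a point): middle of the inner top edge of the stop wall at the case's +x end (x = 64, 52 high, level with the top of a seated cover; no lip here)
- cover: wooden cover of the case, a board 124 (x) x 74 (y) x 6, 90 g, with a wooden grip rib on top in the middle: 14 thick (x), 50 long (y), top 30 above the underside. Origin: centre of the underside, z up. Either short edge may go under the lip. 4 mm shorter than the 128 from back wall to stop wall, so it goes in only tilted, lip edge first.
- cover_a (a point): middle of the lower edge of the cover's -x short side
- cover_b (a point): middle of the lower edge of the cover's +x short side
- plate1: brass pattern plate, 84 (x) x 50 (y) x 5, shallow ribs on its upper face, 180 g, lying flat. Origin: centre of the underside. May be absent.
- plate2: brass pattern plate, 84 (x) x 50 (y) x 5, shallow ribs on its upper face, 180 g, lying flat. Origin: centre of the underside. May be absent.
- plate3: brass pattern plate, 84 (x) x 50 (y) x 5, shallow ribs on its upper face, 180 g, lying flat. Origin: centre of the underside. May be absent.
- plate4: brass pattern plate, 84 (x) x 50 (y) x 5, shallow ribs on its upper face, 180 g, lying flat. Origin: centre of the underside. May be absent.
- sep1: plain off-white stiff board separator, 100 (x) x 50 (y) x 5, longer than a plate, 25 g, lying flat. Origin: centre of the underside.
- sep2: plain off-white stiff board separator, 100 (x) x 50 (y) x 5, longer than a plate, 25 g, lying flat. Origin: centre of the underside.
- sep3: plain off-white stiff board separator, 100 (x) x 50 (y) x 5, longer than a plate, 25 g, lying flat. Origin: centre of the underside.
- block: steel bench block 64 x 64 x 22, lying among the sheets; a bystander. Origin: underside.
- mallet: hammer, 240 long; a bystander. Origin: underside.
- jar: amber glass jar, 60 across, 65 high; a bystander. Origin: underside.
- dish: white bowl, 90 across, 30 high; a bystander. Origin: underside.
- driver: screwdriver, 190 long; a bystander. Origin: underside.
- file: flat file with wooden handle, 245 long; a bystander. Origin: underside.
- pliers: pliers, 160 long; a bystander. Origin: underside.
Not all that is in view belongs to the job. Leave any green or purple look-alike of the plate3 alone.

How it is judged:
On the way, in this order (a step that is already met when the one before it is completed fails the run):
1. all plates lie flat in the case, none touching another plate (x of plate1 in the frame of case between -0.017 and 0.017 m and y of plate1 in the frame of case between -0.01 and 0.01 m and z of plate1 in the frame of case between 0.004 and 0.047 m and (angle between plate1's own z axis and vertical below 0.08 rad or angle between plate1's own z axis and vertical above 3.06 rad) and x of plate2 in the frame of case between -0.017 and 0.017 m and y of plate2 in the frame of case between -0.01 and 0.01 m and z of plate2 in the frame of case between 0.004 and 0.047 m and (angle between plate2's own z axis and vertical below 0.08 rad or angle between plate2's own z axis and vertical above 3.06 rad) and x of plate3 in the frame of case between -0.017 and 0.017 m and y of plate3 in the frame of case between -0.01 and 0.01 m and z of plate3 in the frame of case between 0.004 and 0.047 m and (angle between plate3's own z axis and vertical below 0.08 rad or angle between plate3's own z axis and vertical above 3.06 rad) and x of plate4 in the frame of case between -0.017 and 0.017 m and y of plate4 in the frame of case between -0.01 and 0.01 m and z of plate4 in the frame of case between 0.004 and 0.047 m and (angle between plate4's own z axis and vertical below 0.08 rad or angle between plate4's own z axis and vertical above 3.06 rad) and contact force between plate1 and plate2 below 0.02 N and contact force between each of plate1, plate2 and plate3 below 0.02 N and contact force between each of plate1, plate2, plate3 and plate4 below 0.02 N), for 0.2 s.
2. one short edge of the cover is under the lip while the opposite edge is still raised (((x of cover_a in the frame of case below -0.055 m and z of cover_a in the frame of case between 0.043 and 0.052 m and y of cover_a in the frame of case between -0.012 and 0.012 m and z of cover_b in the frame of case above 0.056 m) or (x of cover_b in the frame of case below -0.055 m and z of cover_b in the frame of case between 0.043 and 0.052 m and y of cover_b in the frame of case between -0.012 and 0.012 m and z of cover_a in the frame of case above 0.056 m))), for 0.1 s.
At the end, for the whole second after the job is handed in: every plate present lies flat (0.08 rad) in the case, none touching another; the cover is seated: height within 3 mm of its rest, level within 0.04 rad, yaw within 0.08 rad of the case, centred within 5 mm along and 10 mm across it, at rest (all of step 1 and x of cover in the frame of case between -0.005 and 0.005 m and y of cover in the frame of case between -0.01 and 0.01 m and z of cover in the frame of case between 0.043 and 0.049 m and angle between cover's own z axis and vertical below 0.04 rad and angle between the x axis of cover and the x axis of case, either way round below 0.08 rad and linear speed of cover below 0.02 m/s).
It fails at once if a bystander is moved more than 60 mm (distance of any of block, mallet, jar, dish, driver, file, pliers from where it was at the start of the episode above 0.06 m).
Of plate1, plate2, plate3, plate4 only 3 to 4 are there at a start; the rules pass over those that are not, and their reading is None.
At some moment in a run one of plate1, plate2, plate3, plate4, sep1, sep2, sep3, cover may be knocked a few centimetres aside while the robot is not near it.
Once in a run the grip may slacken for a moment while it holds something.
It also fails if it takes over 210 s, if anything falls off the work surface, if the arm or the gripper's body presses on something with over 40 N, if the wrist force passes 120 N, or if a joint passes its speed limit or range.

## Working session

There is one attempt and no reset: what is moved stays moved. The work goes in short steps, Python scripts to look and compute and a tool call to move; the robot and the scene stay as the last step left them, time stands still between calls to the robot, and variables do not carry over. Pictures are saved under pics/ and viewed, at most 17 in all, crops included, and the job is handed in when it is done.

Besides the shell and the picture viewer there is one more tool, called after ">>>" as name(argument=value, ...), one argument or row to a line, values as JSON. arm_command: Moves the arm, as the interface text tells. Its arguments: {"type":"object","properties":{"deltas":{"type":"array","items":{"type":"array"}},"newtons":{"type":"number"}},"required":["deltas"]}

```bash
mkdir -p pics; ls; python3 - <<'E'
from workcell import bot
import cv2
print(bot.observe())
for n in("scene","top"):
    f=bot.grab_frame(n); cv2.imwrite(f"pics/{n}0.png",cv2.resize(f["frame"][:,:,::-1],(800,600),interpolation=cv2.INTER_CUBIC))
    print(n,f["K"],f["rvec"],f["tvec"])
    for k in("case","cover","plate1","sep1","block","case_floor","case_lip","case_stop","cover_a"):
        print(k,[(d["p"],d["rect"]) for d in bot.find_in(k,f)][:6] if k.find("_")<0 else "",[(d["p"],d["at"]) for d in bot.mark_of(k,f)][:6])
E
```

```text
pics
{'clock': 0.0, 'qpos': array([-1.22221672,  0.52201313, -0.03631208,  1.59997894,  0.02116522,
        1.02108038, -0.1127996 ]), 'qd': array([-1.74809150e-03,  1.54201039e-04, -1.84161411e-06, -6.34492562e-04,
        7.35816311e-04,  1.15273654e-04,  2.70575111e-05]), 'joint_efforts': array([ 1.77757111e-04, -9.27118635e+01,  1.97966002e+00, -3.69925010e+01,
        1.76648487e-02,  8.18653585e-03, -7.06941364e-05]), 'position': array([0.25412386, 0.57086285, 0.40413674]), 'tool_rot': array([-3.14049773e+00,  5.49575112e-05,  2.72277151e+00]), 'force': array([-0.45742237, -0.6183341 ,  0.54566481]), 'moment': array([ 0.04111876, -0.00237397, -0.00061319]), 'finger_force': 0.0, 'grip_width': 0.08537121568621434}
scene [[389.99966623   0.         254.25497718]
 [  0.         389.99966623 193.25153051]
 [  0.           0.           1.        ]] [ 2.21646976  0.67733872 -0.32192422] [-0.40599747 -0.13724241  1.43057283]
case [(0.77, [221.6, 174.7, 56.7, 47.1])] [(0.92, [247.1, 203.0])]
cover [(0.64, [292.1, 212.5, 45.5, 27.4])] [(0.94, [294.0, 217.9]), (0.8, [332.4, 228.7]), (0.66
[... 1554 characters left out ...]
.2])] [(0.85, [175.4, 173.6]), (0.78, [201.5, 252.4]), (0.78, [213.4, 190.5]), (0.75, [87.8, 189.0]), (0.66, [132.6, 217.3]), (0.66, [173.9, 208.3])]
sep1 [(0.88, [317.5, 155.1, 17.3, 32.1]), (0.83, [321.0, 203.6, 17.6, 33.1]), (0.68, [364.8, 156.2, 22.0, 28.9])] [(0.95, [325.3, 170.4]), (0.82, [325.3, 218.1]), (0.78, [371.4, 173.1]), (0.34, [135.7, 272.1])]
block [(0.95, [116.0, 150.9, 27.8, 23.0]), (0.42, [240.5, 175.6, 25.5, 50.4])] [(0.85, [131.3, 161.8])]
case_floor  [(0.9, [254.3, 200.9]), (0.44, [347.2, 259.7])]
case_lip  [(0.83, [251.7, 218.4])]
case_stop  [(0.9, [252.0, 178.4])]
cover_a  [(0.92, [242.9, 152.7]), (0.85, [236.7, 120.1]), (0.74, [243.4, 137.2]), (0.32, [371.5, 171.3])]
```

View pics/top0.png

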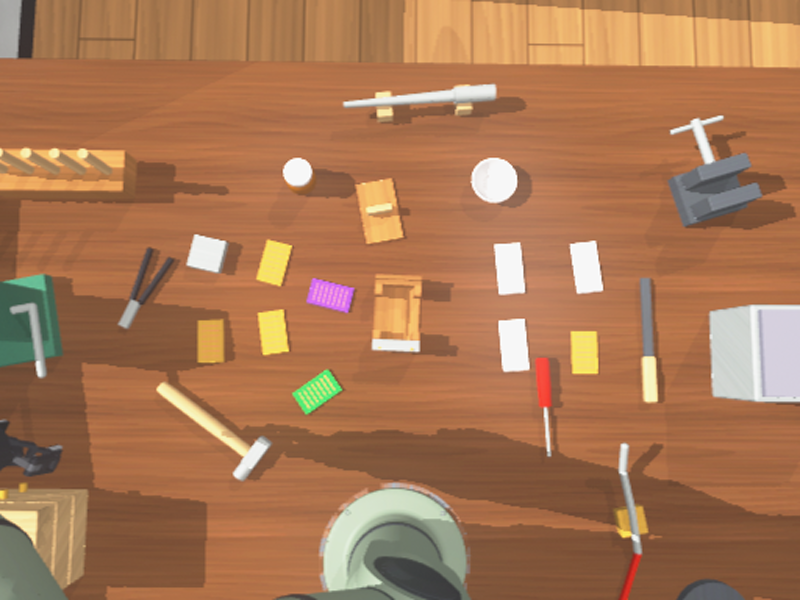

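View pics/scene0.png

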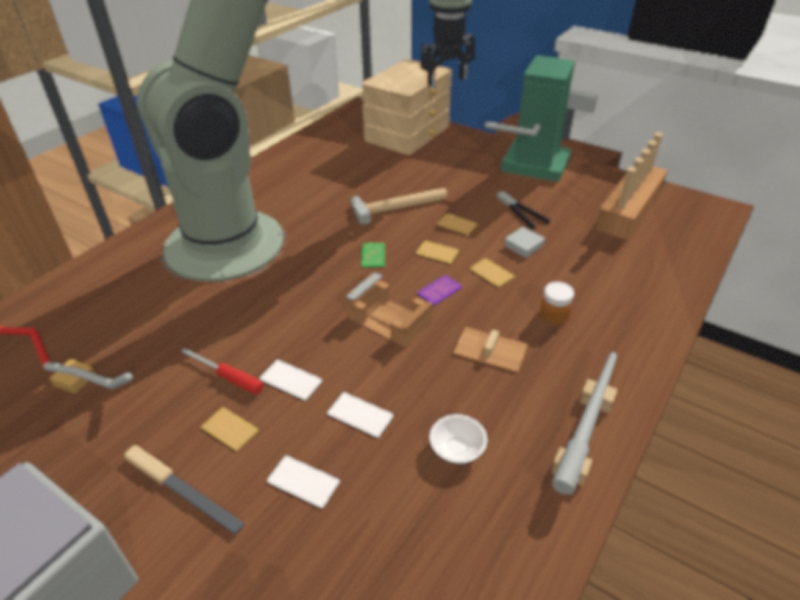

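```bash
cat > h.py <<'E'
from workcell import bot
import numpy as np, cv2
from scipy.spatial.transform import Rotation as R
def cam(name):
    s=bot.observe(); f=bot.grab_frame(name)
    if name=="wrist":
        T=np.eye(4); T[:3,:3]=R.from_euler("xyz",s["tool_rot"]).as_matrix(); T[:3,3]=s["position"]
        W=T@f["T_tool_cam"]; f["Rc"],f["c"]=W[:3,:3],W[:3,3]
    else:
        A=cv2.Rodrigues(np.array(f["rvec"],float))[0]; f["Rc"]=A.T; f["c"]=-A.T@np.ravel(f["tvec"])
    return f
def ray(f,px,z):
    p=np.atleast_2d(np.array(px,float)); d=np.c_[p,np.ones(len(p))]@np.linalg.inv(f["K"]).T@f["Rc"].T
    return (f["c"]+d*((z-f["c"][2])/d[:,2])[:,None])[:,:2]
def pix(f,P):
    q=(np.atleast_2d(P)-f["c"])@f["Rc"]@np.array(f["K"]).T; return q[:,:2]/q[:,2:]
def mask(f,kind):
    h=cv2.cvtColor(f["frame"],cv2.COLOR_RGB2HSV)
    lo,hi=((17,110,90),(34,255,255)) if kind=="plate" else ((0,0,150),(179,50,255))
    return cv2.inRange(h,lo,hi)
def sheets(f,kind,z=.005):
    m=cv2.morphologyEx(mask(f,kind),cv2.MORPH_CLOSE,np.ones((3,3)))
    out=[]
    for c in cv2.findContours(m,cv2.RETR_EXTERNAL,cv2.CHAIN_APPROX_NONE)[0]:
        if cv2.contourArea(c)<60: continue
        w=ray(f,c[:,0],z); (cx,cy),(a,b),_=r=cv2.minAreaRect((w*1000).astype(np.float32))
        P=cv2.boxPoints(r); e=P[1]-P[0]; g=P[2]-P[1]; e=e if np.hypot(*e)>np.hypot(*g) else g
        yaw=(np.arctan2(e[1],e[0])+np.pi/2)%np.pi-np.pi/2
        if 25<min(a,b)<75 and 60<max(a,b)<125: out.append((round(cx,1),round(cy,1),round(max(a,b),1),round(min(a,b),1),round(yaw,3),c[:,0].mean(0).round()))
    return out
def go(x,y,z,yaw,long=True):
    "target TCP in mm; yaw of tool x (mod pi); prints rz first, then shift in the turned tool frame, cm"
    s=bot.observe(); cur=s["tool_rot"][2]; p=s["position"]*1000
    d=(yaw-cur+np.pi/2)%np.pi-np.pi/2; t=cur+d
    X=np.array([np.cos(t),np.sin(t)]);Y=np.array([np.sin(t),-np.cos(t)]); v=np.array([x,y])-p[:2]
    print("clock %.1f"%s["clock"],"rot",s["tool_rot"].round(3),"rz %.3f"%-d,"shift cm",(X@v/10).round(2),(Y@v/10).round(2),round((p[2]-z)/10,2),"q7 %.2f"%s["qpos"][6],"w %.4f"%s["grip_width"])
E
python3 - <<'E'
from h import *
f=cam("top")
for k in("plate","sep"):
    for s in sheets(f,k): print(k,s)
for k,z in(("case_floor",.008),("case_lip",.059),("case_stop",.052),("cover",0),("cover_a",0)):
    print(k,[(d["p"],(ray(f,d["at"],z)[0]*1000).round(1)) for d in bot.mark_of(k,f)][:3])
print(bot.grab_frame("wrist")["T_tool_cam"].round(4).tolist())
E
```

```text
plate (399.9, -371.6, 81.2, 52.6, np.float32(-0.019), array([374., 225.]))
plate (415.8, 364.3, 83.0, 52.0, np.float32(0.039), array([134., 218.]))
plate (433.5, 242.2, 85.2, 51.7, np.float32(0.153), array([174., 212.]))
plate (467.5, -1.1, 62.0, 27.8, np.float32(0.009), array([254., 203.]))
plate (572.6, 244.6, 84.6, 52.4, np.float32(-0.248), array([175., 168.]))
plate (680.0, 35.4, 122.6, 69.0, np.float32(0.185), array([242., 135.]))
plate (781.7, 590.3, 72.7, 30.6, np.float32(1.509), array([ 68., 100.]))
plate (1046.5, -588.8, 105.6, 44.5, np.float32(0.026), array([437.,  26.]))
plate (1053.8, -352.2, 123.1, 42.2, np.float32(0.114), array([362.,  25.]))
sep (188.7, 278.2, 88.8, 27.9, np.float32(-0.661), array([160., 293.]))
sep (412.3, -232.2, 101.8, 52.6, np.float32(0.088), array([328., 220.]))
sep (565.1, -225.6, 102.3, 52.7, np.float32(0.087), array([326., 171.]))
sep (569.1, -379.0, 102.1, 53.0, np.float32(0.129), array([375., 171.]))
sep (588.9, 379.3, 65.9, 65.6, np.float32(1.36), array([132., 162.]))
sep (1054.2, 800.5, 123.4, 38.6, np.float32(0.066), array([ 5., 18.]))
case_floor [(0.75, array([470. ,  -4.8])), (0.62, array([564.5, 243.3])), (0.45, array([ 563.8, -232.2]))]
case_lip [(0.96, array([416.9,   7.3]))]
case_stop [(0.91, array([539.9,   6.5])), (0.67, array([556.9, 247.5]))]
cover [(0.93, array([673.2,  36. ])), (0.77, array([748.2,  54.6])), (0.59, array([615.4,  28.5]))]
cover_a [(0.93, array([673.2,  36. ])), (0.77, array([748.2,  54.6])), (0.59, array([615.4,  28.5]))]
[[0.0, -0.961, -0.2765, 0.0699], [1.0, 0.0001, -0.0004, 0.0023], [0.0004, -0.2765, 0.961, 0.031], [0.0, 0.0, 0.0, 1.0]]
```

```bash
python3 - <<'E'
from h import *
go(440,0,380,np.pi)
E
```

```text
clock 1.9 rot [-3.141  0.     2.723] rz -0.419 shift cm -18.59 -57.1 2.47 q7 -0.11 w 0.0850
```

>>> arm_command(
  deltas=[
    [[0,0,0],[0,0,-0.14],5.8],
    [[0,0,0],[0,0,-0.14],5.8],
    [[0,0,0],[0,0,-0.139],5.8],
    [[-1.16,-3.57,0.15],[0,0,0],5.8],
    [[-1.16,-3.57,0.15],[0,0,0],5.8],
    [[-1.16,-3.57,0.15],[0,0,0],5.8],
    [[-1.16,-3.57,0.15],[0,0,0],5.8],
    [[-1.16,-3.57,0.15],[0,0,0],5.8],
    [[-1.16,-3.57,0.15],[0,0,0],5.8],
    [[-1.16,-3.57,0.15],[0,0,0],5.8],
    [[-1.16,-3.57,0.15],[0,0,0],5.8],
    [[-1.16,-3.57,0.15],[0,0,0],5.8],
    [[-1.16,-3.57,0.15],[0,0,0],5.8],
    [[-1.16,-3.57,0.15],[0,0,0],5.8],
    [[-1.16,-3.57,0.15],[0,0,0],5.8],
    [[-1.16,-3.57,0.15],[0,0,0],5.8],
    [[-1.16,-3.57,0.15],[0,0,0],5.8],
    [[-1.16,-3.57,0.15],[0,0,0],5.8],
    [[-1.16,-3.57,0.15],[0,0,0],5.8],
    [[0,0,0],[0,0,0],5.8],
  ],
  newtons=60,
)

```text
clock: 3.85
position: [0.4406, -0.0042, 0.3807]
tool_rot: [-3.14, 0.001, 3.136]
force: [0.0, 0.4, -0.1]
grip_width: 0.0579
finger_force: 0.0
```

```bash
python3 - <<'E'
from h import *
s=bot.observe(); print(s["position"],s["tool_rot"],s["qd"].round(2).tolist())
f=cam("wrist"); cv2.imwrite("pics/w1.png",cv2.resize(f["frame"][:,:,::-1],(800,600)))
for k,z in(("case_floor",.008),("case_lip",.059),("case_stop",.052),("case",0)):
    print(k,[(d["p"],d["at"],(ray(f,d["at"],z)[0]*1000).round(1)) for d in bot.mark_of(k,f)][:3])
E
```

```text
[ 0.44060567 -0.00418069  0.38072596] [-3.14039620e+00  5.93678195e-04  3.13624074e+00] [-0.06, -0.01, -0.06, 0.02, -0.0, 0.0, -0.1]
case_floor [(0.66, [264.6, 196.0], array([469.1,   2.7]))]
case_lip [(0.56, [266.2, 160.6], array([422.3,   3.4]))]
case_stop [(0.8, [259.6, 276.2], array([539.5,  -3. ]))]
case [(0.72, [290.2, 353.2], array([677.1,  34.8])), (0.59, [264.8, 195.2], array([470.5,   3. ]))]
```

View pics/w1.png

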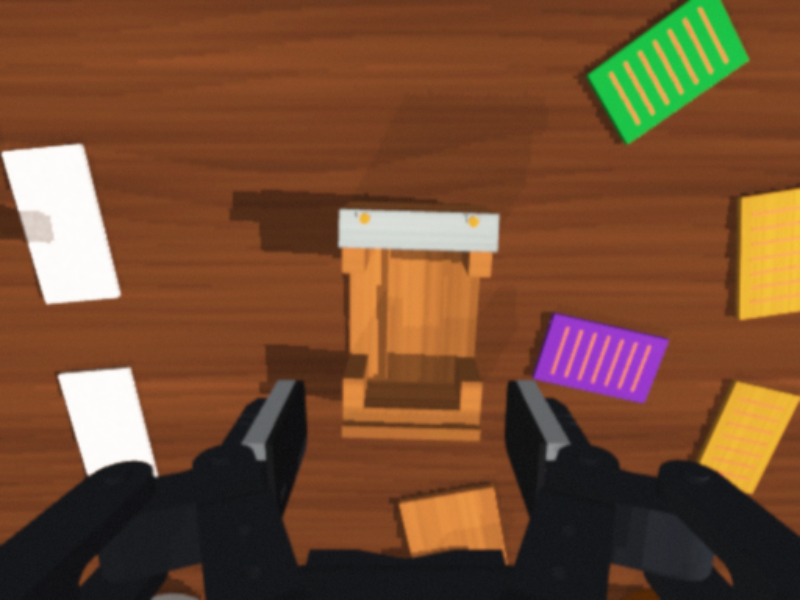

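```bash
cat >> h.py <<'E'
def roi(n,f,P,hw,name):
    u,v=pix(f,P)[0].astype(int); c=f["frame"][max(v-hw,0):v+hw,max(u-hw,0):u+hw,::-1]; cv2.imwrite(name,cv2.resize(c,(600,600),interpolation=cv2.INTER_CUBIC)); return max(u-hw,0),max(v-hw,0)
E
python3 - <<'E'
from h import *
f=cam("wrist"); s=bot.observe(); print(s["position"],s["tool_rot"][2])
P=np.array([[339,209,62],[499,214,62],[338,249,62],[498,252,62],[342,439,52],[481,440,52],[343,425,46],[481,426,46],[386,250,8],[479,384,8],[366,355,46],[461,355,46]],float)
for p in P: print(p,(ray(f,p[:2]*.64,p[2]/1000)[0]*1000).round(1))
f["frame"][:]=f["frame"]
c=f["frame"][120:300,200:340,::-1]; cv2.imwrite("pics/w1c.png",cv2.resize(c,(466,600),interpolation=cv2.INTER_CUBIC))
E
```

```text
[0.43975663 0.00070198 0.38078112] -3.139835003231354
[339. 209.  62.] [397.8 -33.4]
[499. 214.  62.] [400.3  53.7]
[338. 249.  62.] [419.7 -34.7]
[498. 252.  62.] [421.2  54.2]
[342. 439.  52.] [543.8 -37.6]
[481. 440.  52.] [544.4  51.3]
[343. 425.  46.] [537.1 -37.4]
[481. 426.  46.] [537.7  51.9]
[386. 250.   8.] [429.5 -10. ]
[479. 384.   8.] [525.4  55.2]
[366. 355.  46.] [488.7 -21.6]
[461. 355.  46.] [488.7  37.4]
```

View pics/w1c.png

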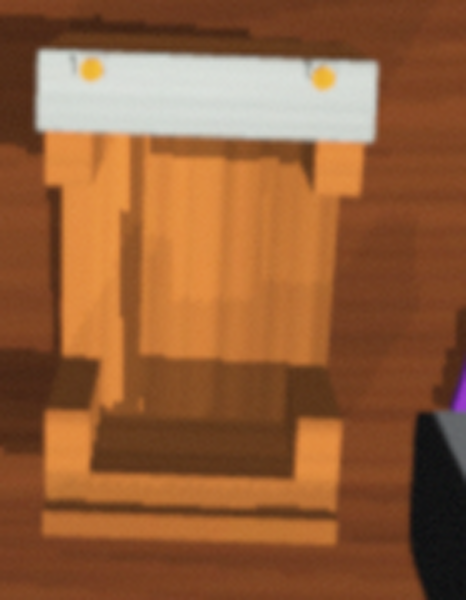

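```bash
python3 - <<'E'
from h import *
from scipy.optimize import least_squares
f=cam("wrist"); s=bot.observe(); print(s["position"],s["tool_rot"],s["clock"])
I=np.array([[37,49],[378,61],[36,130],[375,142],[42,535],[336,545],[44,500],[337,509],[92,470],[294,476],[43,410],[343,418]],float)/3.3333+[200,120]
M=np.array([[-72,-44,62],[-72,44,62],[-52,-44,62],[-52,44,62],[72,-44,52],[72,44,52],[64,-44,46],[64,44,46],[54,-31,46],[54,31,46],[34,-44,46],[34,44,46]],float)/1000
def w(p): 
    c,s_=np.cos(p[2]),np.sin(p[2]); return M@np.array([[c,s_,0],[-s_,c,0],[0,0,1]])+[p[0],p[1],0]
r=least_squares(lambda p:(pix(f,w(p))-I).ravel(),[.47,0,0],loss="soft_l1"); print(r.x); print((pix(f,w(r.x))-I).round(1).tolist())
for i,m in zip(I,M): print(m*1000,(ray(f,i,m[2])[0]*1000).round(1))
E
```

```text
[0.43974102 0.0006323  0.38077562] [ 3.14142856e+00  6.46367963e-05 -3.13985425e+00] 4.2
[ 0.47245693  0.00281029 -0.03333766]
[[-0.4, 0.5], [0.6, 0.6], [0.0, -0.5], [-0.4, -0.5], [0.2, -0.3], [0.1, -0.6], [0.4, 0.0], [-0.4, 0.1], [-1.0, 0.4], [0.2, 0.6], [0.6, -0.4], [-0.1, 0.1]]
[-72. -44.  62.] [398.6 -38.4]
[-72.  44.  62.] [401.5  48.7]
[-52. -44.  62.] [419.4 -39.5]
[-52.  44.  62.] [422.4  48.9]
[ 72. -44.  52.] [543.3 -43.8]
[72. 44. 52.] [546.5  44.4]
[ 64. -44.  46.] [534.9 -43.7]
[64. 44. 46.] [537.8  45.1]
[ 54. -31.  46.] [524.9 -28.9]
[54. 31. 46.] [526.8  31.7]
[ 34. -44.  46.] [505.4 -42.9]
[34. 44. 46.] [507.8  45.7]
```

```bash
python3 - <<'E'
from h import *
f=cam("wrist")
print(sheets(f,"sep")); print(sheets(f,"plate"))
go(433.5,242.2,172,.153)
E
```

```text
[(559.8, -221.6, 88.8, 52.9, np.float32(0.084), array([ 62., 268.])), (418.0, 5.3, 105.0, 25.1, np.float32(1.536), array([262., 148.])), (414.3, -228.0, 100.3, 53.9, np.float32(0.095), array([ 35., 142.]))]
[(570.4, 246.4, 80.1, 53.0, np.float32(-0.245), array([473., 277.])), (435.5, 242.5, 85.1, 48.9, np.float32(0.162), array([489., 164.]))]
clock 4.2 rot [ 3.141  0.    -3.14 ] rz -0.151 shift cm -3.06 23.98 20.88 q7 1.47 w 0.0581
```

>>> arm_command(
  deltas=[
    [[0,0,0],[0,0,-0.075],5.8],
    [[0,0,0],[0,0,-0.076],5.8],
    [[-0.39,3.0,1.7],[0,0,0],5.8],
    [[-0.39,3.0,1.7],[0,0,0],5.8],
    [[-0.39,3.0,1.7],[0,0,0],5.8],
    [[-0.39,3.0,1.7],[0,0,0],5.8],
    [[-0.39,3.0,1.7],[0,0,0],5.8],
    [[-0.39,3.0,1.7],[0,0,0],5.8],
    [[-0.39,3.0,1.7],[0,0,0],5.8],
    [[-0.39,3.0,1.7],[0,0,0],5.8],
    [[0,0,1.5],[0,0,0],5.8],
    [[0,0,1.5],[0,0,0],5.8],
    [[0,0,1.2],[0,0,0],5.8],
    [[0,0,1],[0,0,0],5.8],
    [[0,0,0.6],[0,0,0],5.8],
    [[0,0,0.5],[0,0,0],5.8],
    [[0,0,0],[0,0,0],5.8],
    [[0,0,0],[0,0,0],5.8],
    [[0,0,0],[0,0,0],5.8],
    [[0,0,0],[0,0,0],5.8],
  ],
)

```text
clock: 6.25
position: [0.4347, 0.2418, 0.182]
tool_rot: [3.141, 0.001, -2.99]
force: [-0.5, -0.0, 0.2]
grip_width: 0.058
finger_force: 0.0
```

```bash
python3 - <<'E'
from h import *
go(434.5,242.2,172,.153)
f=cam("wrist"); print(sheets(f,"plate")); print(bot.observe()["force"]); cv2.imwrite("pics/w2.png",f["frame"][:,:,::-1])
E
```

```text
clock 6.2 rot [ 3.141e+00  1.000e-03 -2.990e+00] rz -0.002 shift cm 0.01 0.04 1.0 q7 1.10 w 0.0580
[(435.2, 245.6, 84.1, 49.9, np.float32(0.152), array([264., 245.])), (420.8, 347.8, 90.0, 29.7, np.float32(0.357), array([492., 257.]))]
[-0.88975388 -0.53100237 -0.0547785 ]
```

View pics/w2.png

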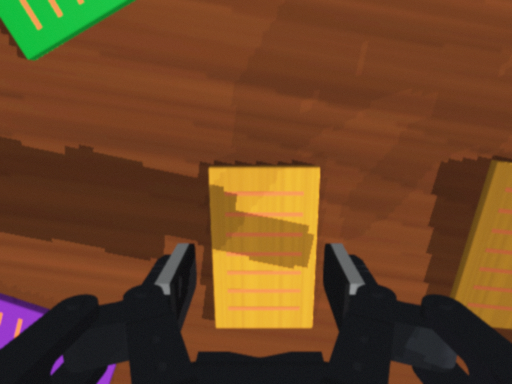

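>>> arm_command(
  deltas=[
    [[0,0.15,0.5],[0,0,0],5.8],
    [[0,0.1,0.5],[0,0,0],5.8],
    [[0,0,0],[0,0,0],5.8],
    [[0,0,0],[0,0,0],5.8],
  ],
)

```text
clock: 6.7
position: [0.4341, 0.2442, 0.1714]
tool_rot: [-3.141, -0.001, -2.99]
force: [-0.2, -0.4, 0.6]
grip_width: 0.0582
finger_force: 0.0
```

>>> arm_command(
  deltas=[
    [[0,0,0.1],[0,0,0],5.8],
    [[0,0,0.1],[0,0,0],5.8],
    [[0,0,0],[0,0,0],5.8],
  ],
)

```text
clock: 7.0
position: [0.4342, 0.2442, 0.1696]
tool_rot: [-3.142, -0.0, -2.99]
force: [-0.2, 0.2, 0.1]
grip_width: 0.0582
finger_force: 0.0
```

>>> arm_command(
  deltas=[
    [[0,0,0.1],[0,0,0],5.8],
    [[0,0,0.1],[0,0,0],5.8],
    [[0,0,0],[0,0,0],5.8],
  ],
)

```text
clock: 7.3
position: [0.4342, 0.2442, 0.1687]
tool_rot: [3.141, 0.0, -2.991]
force: [-5.3, -3.4, 30.3]
grip_width: 0.0579
finger_force: 15.1
```

>>> arm_command(
  deltas=[
    [[0,0,-0.25],[0,0,0],5.8],
    [[0,0,-0.2],[0,0,0],5.8],
    [[0,0,0],[0,0,0],4.5],
    [[0,0,0],[0,0,0],4.5],
    [[0,0,0],[0,0,0],4.5],
    [[0,0,0],[0,0,0],4.5],
    [[0,0,0],[0,0,0],4.5],
  ],
  newtons=70,
)

```text
clock: 8.0
position: [0.4343, 0.2442, 0.1729]
tool_rot: [3.141, 0.0, -2.991]
force: [-4.8, -2.9, 26.7]
grip_width: 0.0471
finger_force: 67.5
```

>>> arm_command(
  deltas=[
    [[0,0,-1],[0,0,0],4.5],
    [[0,0,-2],[0,0,0],4.5],
    [[0,0,-3],[0,0,0],4.5],
    [[0,0,-2],[0,0,0],4.5],
    [[0,0,0],[0,0,0],4.5],
    [[0,0,0],[0,0,0],4.5],
  ],
)

```text
clock: 8.6
position: [0.4341, 0.2442, 0.2521]
tool_rot: [3.141, 0.0, -2.99]
force: [0.0, -1.1, -1.2]
grip_width: 0.0461
finger_force: 71.3
```

```bash
cat >> h.py <<'E'
CASE=(472.5,2.8,-.033)
def held(kind,wtip=1.5):
    "held sheet: offset in tool frame mm and angle relative to tool x, from the wrist view"
    s=bot.observe(); f=cam("wrist"); z=s["position"][2]-.1705+.005-wtip/1000
    p,yaw=s["position"]*1000,s["tool_rot"][2]
    for o in sheets(f,kind,z):
        v=np.array(o[:2])-p[:2]
        if np.hypot(*v)<30:
            X=np.array([np.cos(yaw),np.sin(yaw)]);Y=np.array([np.sin(yaw),-np.cos(yaw)])
            return dict(dx=round(X@v,1),dy=round(Y@v,1),size=o[2:4],a=round((o[4]-yaw+np.pi/2)%np.pi-np.pi/2,3),w=s["grip_width"],z=p[2])
def place(h,z):
    "TCP target that puts the held sheet centre on the case's, counting dx along case x"
    a=CASE[2]; yaw=a+np.pi
    go(CASE[0]-h*np.cos(yaw),CASE[1]-h*np.sin(yaw),z,yaw)
E
python3 - <<'E'
from h import *
h=held("plate"); print(h, bot.observe()["finger_force"])
place(h["dx"] if h else 0,250)
E
```

```text
{'dx': np.float64(-5.5), 'dy': np.float64(1.8), 'size': (93.3, 49.5), 'a': np.float64(-0.0), 'w': 0.0460965855551705, 'z': np.float64(252.1452625967992)} 71.30336880683899
clock 8.7 rot [-3.141e+00 -1.000e-03 -2.990e+00] rz 0.184 shift cm -4.09 -23.99 0.16 q7 1.10 w 0.0464
```

```bash
python3 - <<'E'
from h import *
f=cam("wrist"); cv2.imwrite("pics/w3.png",f["frame"][:,:,::-1]); print(bot.observe()["force"],bot.observe()["finger_force"],bot.observe()["grip_width"])
E
```

```text
[-0.48313249  0.06966195 -1.61445066] 71.30499243736267 0.04635504367577014
```

View pics/w3.png

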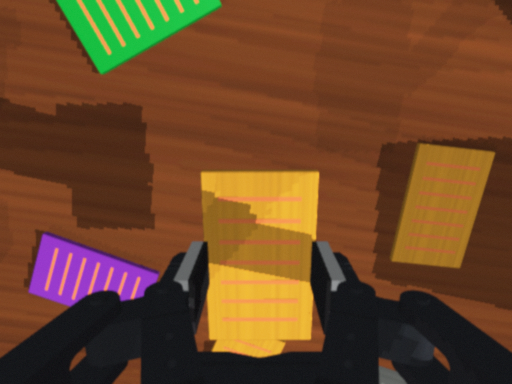

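>>> arm_command(
  deltas=[
    [[0,0,0],[0,0,0.092],4.5],
    [[0,0,0],[0,0,0.092],4.5],
    [[-0.45,-2.4,0],[0,0,0],4.5],
    [[-0.45,-2.4,0],[0,0,0],4.5],
    [[-0.45,-2.4,0],[0,0,0],4.5],
    [[-0.45,-2.4,0],[0,0,0],4.5],
    [[-0.45,-2.4,0],[0,0,0],4.5],
    [[-0.45,-2.4,0],[0,0,0],4.5],
    [[-0.45,-2.4,0],[0,0,0],4.5],
    [[-0.45,-2.4,0],[0,0,0],4.5],
    [[-0.45,-2.4,0],[0,0,0],4.5],
    [[-0.45,-2.4,0],[0,0,0],4.5],
    [[0,0,0],[0,0,0],4.5],
    [[0,0,0],[0,0,0],4.5],
    [[0,0,0],[0,0,0],4.5],
  ],
)

```text
clock: 10.2
position: [0.4711, 0.0036, 0.2517]
tool_rot: [3.141, -0.001, 3.11]
force: [0.8, 0.1, -1.4]
grip_width: 0.0464
finger_force: 71.4
```

```bash
sed -i 's/^CASE=.*/CASE=(472.5,1.1,-.033)/' h.py; python3 - <<'E'
from h import *
h=held("plate"); print(h); place(h["dx"] if h else -1,182)
E
```

```text
{'dx': np.float64(0.3), 'dy': np.float64(2.0), 'size': (82.8, 49.4), 'a': np.float64(0.0), 'w': 0.04642195945169133, 'z': np.float64(251.68370791075884)}
clock 10.2 rot [ 3.141e+00 -1.000e-03  3.110e+00] rz 0.001 shift cm -0.17 -0.25 6.98 q7 1.42 w 0.0464
```

>>> arm_command(
  deltas=[
    [[-0.1,-0.13,1.5],[0,0,0],4.5],
    [[-0.07,-0.12,1.5],[0,0,0],4.5],
    [[0,0,1.5],[0,0,0],4.5],
    [[0,0,1.3],[0,0,0],4.5],
    [[0,0,0.8],[0,0,0],4.5],
    [[0,0,0.4],[0,0,0],4.5],
    [[0,0,0],[0,0,0],4.5],
    [[0,0,0],[0,0,0],4.5],
  ],
)

```text
clock: 11.05
position: [0.473, 0.0004, 0.1825]
tool_rot: [3.142, 0.0, 3.109]
force: [-0.1, 0.5, -2.1]
grip_width: 0.0462
finger_force: 71.4
```

>>> arm_command(
  deltas=[
    [[0,0,0],[0,0,0],5.8],
    [[0,0,0],[0,0,0],5.8],
    [[0,0,0],[0,0,0],5.8],
    [[0,0,0],[0,0,0],5.8],
    [[0,0,-1],[0,0,0],5.8],
    [[0,0,-2],[0,0,0],5.8],
    [[0,0,-2],[0,0,0],5.8],
    [[0,0,-2.5],[0,0,0],5.8],
    [[0,0,-2.5],[0,0,0],5.8],
    [[0,0,0],[0,0,0],5.8],
  ],
)

```text
clock: 12.05
position: [0.4735, 0.0002, 0.2854]
tool_rot: [3.141, 0.005, 3.108]
force: [0.6, -0.4, -0.5]
grip_width: 0.058
finger_force: 0.0
```

```bash
python3 - <<'E'
from h import *
f=cam("wrist"); print(sheets(f,"plate",.013))
f=cam("top"); print(*sheets(f,"sep"),sep="\n")
go(414.3,-229,200,.09)
E
```

```text
[(474.1, 2.2, 84.1, 50.0, np.float32(-0.032), array([259., 192.]))]
(188.6, 278.2, 89.0, 26.7, np.float32(-0.631), array([160., 293.]))
(412.1, -232.2, 101.3, 52.6, np.float32(0.088), array([328., 220.]))
(565.1, -225.6, 102.3, 52.7, np.float32(0.087), array([326., 171.]))
(569.1, -379.1, 102.1, 52.9, np.float32(0.129), array([375., 171.]))
(588.9, 379.4, 65.9, 65.5, np.float32(1.36), array([132., 162.]))
(1054.3, 800.5, 123.3, 38.6, np.float32(0.066), array([ 5., 17.]))
clock 12.2 rot [3.141e+00 1.000e-03 3.109e+00] rz -0.123 shift cm 7.9 -22.31 8.3 q7 1.43 w 0.0580
```

>>> arm_command(
  deltas=[
    [[0,0,0],[0,0,-0.123],5.8],
    [[0.98,-2.79,1.0],[0,0,0],5.8],
    [[0.98,-2.79,1.0],[0,0,0],5.8],
    [[0.98,-2.79,1.0],[0,0,0],5.8],
    [[0.98,-2.79,1.0],[0,0,0],5.8],
    [[0.98,-2.79,1.0],[0,0,0],5.8],
    [[0.98,-2.79,1.0],[0,0,0],5.8],
    [[0.98,-2.79,1.0],[0,0,0],5.8],
    [[0.98,-2.79,1.0],[0,0,0],5.8],
    [[0,0,0],[0,0,0],5.8],
    [[0,0,0],[0,0,0],5.8],
    [[0,0,0],[0,0,0],5.8],
  ],
)

```text
clock: 13.35
position: [0.4151, -0.2282, 0.202]
tool_rot: [3.141, -0.0, -3.05]
force: [-0.5, -0.4, -0.7]
grip_width: 0.0579
finger_force: 0.0
```

```bash
cat >> h.py <<'E'
def refine(kind,z=173.0,bias=1.8):
    "move left to centre on the sheet under the tool"
    p=bot.observe()["position"]*1000; f=cam("wrist")
    o=min(sheets(f,kind),key=lambda o:np.hypot(o[0]-p[0],o[1]-p[1])); print(o[:5])
    y=o[4]; go(o[0]+bias*np.sin(y),o[1]-bias*np.cos(y),z,y)
E
python3 - <<'E'
from h import *
refine("sep")
E
```

```text
(414.3, -229.2, 99.7, 50.1, np.float32(0.087))
clock 13.4 rot [ 3.141 -0.    -3.05 ] rz 0.005 shift cm 0.1 -0.29 2.92 q7 1.97 w 0.0581
```

>>> arm_command(
  deltas=[
    [[0.1,-0.15,1.0],[0,0,0],5.8],
    [[0,-0.14,0.8],[0,0,0],5.8],
    [[0,0,0.6],[0,0,0],5.8],
    [[0,0,0.4],[0,0,0],5.8],
    [[0,0,0],[0,0,0],5.8],
    [[0,0,0],[0,0,0],4.5],
    [[0,0,0],[0,0,0],4.5],
    [[0,0,0],[0,0,0],4.5],
    [[0,0,0],[0,0,0],4.5],
    [[0,0,0],[0,0,0],4.5],
  ],
)

```text
clock: 14.4
position: [0.4141, -0.2319, 0.1747]
tool_rot: [-3.142, 0.0, -3.052]
force: [-2.2, 1.4, 8.1]
grip_width: 0.0462
finger_force: 54.5
```

>>> arm_command(
  deltas=[
    [[0,0,-1],[0,0,0],4.5],
    [[0,0,-2],[0,0,0],4.5],
    [[0,0,-3],[0,0,0],4.5],
    [[0,0,-2],[0,0,0],4.5],
    [[0,0,0],[0,0,0],4.5],
    [[0,0,0],[0,0,0],4.5],
  ],
)

```text
clock: 15.0
position: [0.4142, -0.2321, 0.2549]
tool_rot: [-3.141, 0.001, -3.052]
force: [-0.6, -0.8, -0.4]
grip_width: 0.0462
finger_force: 52.1
```

```bash
python3 - <<'E'
from h import *
h=held("sep"); print(h); place(h["dx"] if h else -1,182)
E
```

```text
{'dx': np.float64(-1.4), 'dy': np.float64(1.6), 'size': (101.7, 48.7), 'a': np.float64(-0.001), 'w': 0.046154428151411034, 'z': np.float64(254.9130847874077)}
clock 15.1 rot [-3.141  0.    -3.051] rz 0.123 shift cm -4.93 23.49 7.23 q7 1.99 w 0.0459
```

>>> arm_command(
  deltas=[
    [[0,0,0],[0,0,0.123],4.5],
    [[-0.49,2.35,0],[0,0,0],4.5],
    [[-0.49,2.35,0],[0,0,0],4.5],
    [[-0.49,2.35,0],[0,0,0],4.5],
    [[-0.49,2.35,0],[0,0,0],4.5],
    [[-0.49,2.35,0],[0,0,0],4.5],
    [[-0.49,2.35,0],[0,0,0],4.5],
    [[-0.49,2.35,0],[0,0,0],4.5],
    [[-0.49,2.35,0],[0,0,0],4.5],
    [[-0.49,2.35,0],[0,0,0],4.5],
    [[-0.49,2.35,0],[0,0,0],4.5],
    [[0,0,0],[0,0,0],4.5],
    [[0,0,0],[0,0,0],4.5],
    [[0,0,0],[0,0,0],4.5],
  ],
)

```text
clock: 16.45
position: [0.4706, 0.0005, 0.2538]
tool_rot: [-3.141, -0.001, 3.108]
force: [-0.2, -0.7, 0.7]
grip_width: 0.0464
finger_force: 52.1
```

```bash
python3 - <<'E'
from h import *
h=held("sep"); print(h); place(h["dx"] if h else -1,189)
E
```

```text
{'dx': np.float64(1.2), 'dy': np.float64(1.9), 'size': (97.5, 48.5), 'a': np.float64(-0.001), 'w': 0.04639204418343655, 'z': np.float64(253.81357738942933)}
clock 16.5 rot [-3.141e+00 -1.000e-03  3.108e+00] rz -0.001 shift cm -0.31 0.08 6.49 q7 1.42 w 0.0458
```

>>> arm_command(
  deltas=[
    [[-0.14,0.08,1.5],[0,0,0],4.5],
    [[0,0,1.5],[0,0,0],4.5],
    [[0,0,1.5],[0,0,0],4.5],
    [[0,0,1.1],[0,0,0],4.5],
    [[0,0,0.6],[0,0,0],4.5],
    [[0,0,0.3],[0,0,0],4.5],
    [[0,0,0],[0,0,0],4.5],
    [[0,0,0],[0,0,0],4.5],
  ],
)

```text
clock: 17.3
position: [0.4724, 0.002, 0.1896]
tool_rot: [3.142, 0.001, 3.109]
force: [0.3, -0.2, -0.8]
grip_width: 0.0461
finger_force: 52.1
```

>>> arm_command(
  deltas=[
    [[0,0,0],[0,0,0],5.8],
    [[0,0,0],[0,0,0],5.8],
    [[0,0,0],[0,0,0],5.8],
    [[0,0,0],[0,0,0],5.8],
    [[0,0,-1],[0,0,0],5.8],
    [[0,0,-2],[0,0,0],5.8],
    [[0,0,-2],[0,0,0],5.8],
    [[0,0,-2.5],[0,0,0],5.8],
    [[0,0,-2],[0,0,0],5.8],
    [[0,0,0],[0,0,0],5.8],
  ],
)

```text
clock: 18.3
position: [0.4728, 0.002, 0.287]
tool_rot: [3.141, 0.004, 3.109]
force: [0.0, -0.6, -0.8]
grip_width: 0.0578
finger_force: 0.0
```

```bash
python3 - <<'E'
from h import *
f=cam("wrist"); print(sheets(f,"sep",.018)); cv2.imwrite("pics/w4.png",f["frame"][:,:,::-1])
f=cam("top"); print(*sheets(f,"plate")[:6],sep="\n")
go(572.6,243,200,-.247)
E
```

```text
[(556.6, -194.5, 97.4, 30.7, np.float32(-0.247), array([ 12., 297.]))]
(399.9, -371.7, 79.9, 52.7, np.float32(0.008), array([374., 225.]))
(415.8, 364.3, 83.0, 52.0, np.float32(0.039), array([134., 218.]))
(572.6, 244.6, 84.6, 52.4, np.float32(-0.248), array([175., 168.]))
(642.5, 27.3, 69.0, 48.6, np.float32(-1.501), array([245., 146.]))
(707.4, 51.4, 61.0, 48.8, np.float32(0.217), array([238., 126.]))
(780.1, 585.5, 61.0, 29.2, np.float32(-1.559), array([ 70., 100.]))
clock 18.4 rot [3.141e+00 1.000e-03 3.109e+00] rz 0.214 shift cm -3.84 25.82 8.48 q7 1.42 w 0.0582
```

View pics/w4.png

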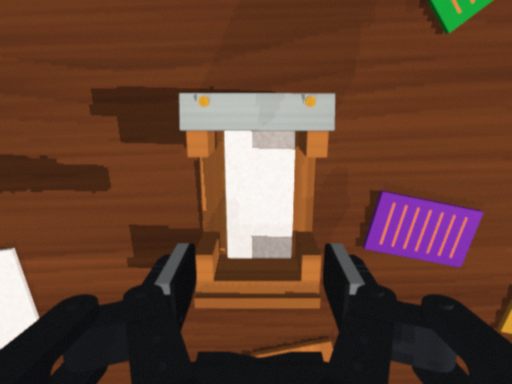

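>>> arm_command(
  deltas=[
    [[0,0,0],[0,0,0.107],5.8],
    [[0,0,0],[0,0,0.107],5.8],
    [[-0.43,2.87,0.9],[0,0,0],5.8],
    [[-0.43,2.87,0.9],[0,0,0],5.8],
    [[-0.43,2.87,0.9],[0,0,0],5.8],
    [[-0.43,2.87,0.9],[0,0,0],5.8],
    [[-0.43,2.87,0.9],[0,0,0],5.8],
    [[-0.43,2.87,0.9],[0,0,0],5.8],
    [[-0.43,2.87,0.9],[0,0,0],5.8],
    [[-0.43,2.87,0.9],[0,0,0],5.8],
    [[-0.43,2.87,0.9],[0,0,0],5.8],
    [[0,0,0],[0,0,0],5.8],
    [[0,0,0],[0,0,0],5.8],
    [[0,0,0],[0,0,0],5.8],
  ],
)

```text
clock: 19.8
position: [0.5727, 0.242, 0.2028]
tool_rot: [-3.14, -0.001, 2.894]
force: [0.5, -0.1, -0.5]
grip_width: 0.0581
finger_force: 0.0
```

```bash
python3 - <<'E'
from h import *
refine("plate",174)
E
```

```text
(573.6, 247.6, 83.9, 50.0, np.float32(-0.246))
clock 19.9 rot [-3.141 -0.     2.894] rz -0.002 shift cm 0.07 0.39 2.91 q7 0.92 w 0.0580
```

>>> arm_command(
  deltas=[
    [[0.07,0.2,1.0],[0,0,0],5.8],
    [[0,0.18,0.8],[0,0,0],5.8],
    [[0,0,0.7],[0,0,0],5.8],
    [[0,0,0.4],[0,0,0],5.8],
    [[0,0,0],[0,0,0],5.8],
    [[0,0,0],[0,0,0],4.5],
    [[0,0,0],[0,0,0],4.5],
    [[0,0,0],[0,0,0],4.5],
    [[0,0,0],[0,0,0],4.5],
    [[0,0,0],[0,0,0],4.5],
  ],
)

```text
clock: 20.85
position: [0.5732, 0.2468, 0.1747]
tool_rot: [-3.142, -0.0, 2.895]
force: [-3.5, -2.9, 5.8]
grip_width: 0.0462
finger_force: 55.2
```

>>> arm_command(
  deltas=[
    [[0,0,-1],[0,0,0],4.5],
    [[0,0,-2],[0,0,0],4.5],
    [[0,0,-3],[0,0,0],4.5],
    [[0,0,-2],[0,0,0],4.5],
    [[0,0,0],[0,0,0],4.5],
    [[0,0,0],[0,0,0],4.5],
  ],
)

```text
clock: 21.45
position: [0.5732, 0.2469, 0.2546]
tool_rot: [3.141, 0.001, 2.895]
force: [-0.9, 0.3, -3.2]
grip_width: 0.046
finger_force: 53.0
```

```bash
python3 - <<'E'
from h import *
h=held("plate"); print(h); place(h["dx"] if h else -1,195)
E
```

```text
{'dx': np.float64(1.2), 'dy': np.float64(2.2), 'size': (82.2, 48.7), 'a': np.float64(0.001), 'w': 0.046019481391211516, 'z': np.float64(254.6070142058305)}
clock 21.5 rot [-3.141 -0.     2.895] rz -0.214 shift cm 9.11 -24.9 5.88 q7 0.91 w 0.0460
```

>>> arm_command(
  deltas=[
    [[0,0,0],[0,0,-0.107],4.5],
    [[0,0,0],[0,0,-0.107],4.5],
    [[0.92,-2.49,0],[0,0,0],4.5],
    [[0.92,-2.49,0],[0,0,0],4.5],
    [[0.92,-2.49,0],[0,0,0],4.5],
    [[0.92,-2.49,0],[0,0,0],4.5],
    [[0.92,-2.49,0],[0,0,0],4.5],
    [[0.92,-2.49,0],[0,0,0],4.5],
    [[0.92,-2.49,0],[0,0,0],4.5],
    [[0.92,-2.49,0],[0,0,0],4.5],
    [[0.92,-2.49,0],[0,0,0],4.5],
    [[0.92,-2.49,0],[0,0,0],4.5],
    [[0,0,0],[0,0,0],4.5],
    [[0,0,0],[0,0,0],4.5],
    [[0,0,0],[0,0,0],4.5],
  ],
)

```text
clock: 23.0
position: [0.4733, 0.0017, 0.2538]
tool_rot: [3.141, -0.0, 3.11]
force: [0.1, 0.7, -1.9]
grip_width: 0.0459
finger_force: 53.1
```

```bash
python3 - <<'E'
from h import *
h=held("plate"); print(h); place(h["dx"] if h else -1,194)
E
```

```text
{'dx': np.float64(1.1), 'dy': np.float64(2.0), 'size': (82.5, 49.1), 'a': np.float64(0.0), 'w': 0.0459028091114866, 'z': np.float64(253.83377708786875)}
clock 23.1 rot [ 3.141 -0.     3.11 ] rz 0.001 shift cm -0.04 -0.08 5.99 q7 1.42 w 0.0460
```

Next: lower, release, rise; then look for the second separator.

>>> arm_command(
  deltas=[
    [[-0.04,-0.08,1.5],[0,0,0],4.5],
    [[0,0,1.5],[0,0,0],4.5],
    [[0,0,1.4],[0,0,0],4.5],
    [[0,0,0.8],[0,0,0],4.5],
    [[0,0,0.5],[0,0,0],4.5],
    [[0,0,0.25],[0,0,0],4.5],
    [[0,0,0],[0,0,0],4.5],
    [[0,0,0],[0,0,0],4.5],
  ],
)

```text
clock: 23.85
position: [0.4736, 0.0003, 0.1951]
tool_rot: [3.142, 0.001, 3.109]
force: [-0.5, 0.3, -1.2]
grip_width: 0.0457
finger_force: 53.1
```

>>> arm_command(
  deltas=[
    [[0,0,0],[0,0,0],5.8],
    [[0,0,0],[0,0,0],5.8],
    [[0,0,0],[0,0,0],5.8],
    [[0,0,0],[0,0,0],5.8],
    [[0,0,-1],[0,0,0],5.8],
    [[0,0,-2],[0,0,0],5.8],
    [[0,0,-2],[0,0,0],5.8],
    [[0,0,-2.5],[0,0,0],5.8],
    [[0,0,-1.5],[0,0,0],5.8],
    [[0,0,0],[0,0,0],5.8],
  ],
)

```text
clock: 24.85
position: [0.4739, 0.0002, 0.2871]
tool_rot: [3.141, 0.004, 3.109]
force: [-0.4, -1.2, -0.5]
grip_width: 0.0581
finger_force: 0.0
```

```bash
python3 - <<'E'
from h import *
f=cam("wrist"); print(sheets(f,"plate",.023)[:2])
f=cam("top"); print(*sheets(f,"sep")[:6],*sheets(f,"plate")[:6],sep="\n")
go(567.5,-223,200,.087)
E
```

```text
[(474.5, 2.0, 84.0, 49.6, np.float32(-0.032), array([259., 195.]))]
(188.6, 278.2, 89.0, 26.7, np.float32(-0.631), array([160., 293.]))
(565.1, -225.6, 102.3, 52.7, np.float32(0.087), array([326., 171.]))
(569.1, -379.1, 102.1, 52.9, np.float32(0.129), array([375., 171.]))
(588.9, 379.4, 65.9, 65.5, np.float32(1.36), array([132., 162.]))
(1054.2, 800.5, 123.4, 38.6, np.float32(0.066), array([ 5., 18.]))
(399.9, -373.1, 81.2, 49.4, np.float32(-0.019), array([374., 225.]))
(415.8, 364.3, 83.0, 52.0, np.float32(0.039), array([134., 218.]))
(680.1, 35.6, 122.7, 68.5, np.float32(0.193), array([243., 135.]))
(781.1, 590.3, 72.1, 30.0, np.float32(1.533), array([ 68., 100.]))
(1040.3, -772.0, 95.3, 72.2, np.float32(0.0), array([490.,  29.]))
(1044.9, -593.7, 102.2, 34.5, np.float32(0.026), array([439.,  23.]))
clock 24.9 rot [3.141e+00 1.000e-03 3.109e+00] rz -0.120 shift cm -7.44 -23.06 8.51 q7 1.42 w 0.0580
```

>>> arm_command(
  deltas=[
    [[0,0,0],[0,0,-0.12],5.8],
    [[-0.93,-2.91,1.0],[0,0,0],5.8],
    [[-0.93,-2.91,1.0],[0,0,0],5.8],
    [[-0.93,-2.91,1.0],[0,0,0],5.8],
    [[-0.93,-2.91,1.0],[0,0,0],5.8],
    [[-0.93,-2.91,1.0],[0,0,0],5.8],
    [[-0.93,-2.91,1.0],[0,0,0],5.8],
    [[-0.93,-2.91,1.0],[0,0,0],5.8],
    [[-0.93,-2.91,1.0],[0,0,0],5.8],
    [[0,0,0],[0,0,0],5.8],
    [[0,0,0],[0,0,0],5.8],
    [[0,0,0],[0,0,0],5.8],
  ],
)

```text
clock: 26.15
position: [0.5676, -0.2242, 0.2043]
tool_rot: [3.141, -0.001, -3.054]
force: [0.1, -0.0, -0.5]
grip_width: 0.0578
finger_force: 0.0
```

```bash
python3 - <<'E'
from h import *
refine("sep",174)
E
```

```text
(566.9, -222.4, 99.2, 50.2, np.float32(0.086))
clock 26.2 rot [ 3.141 -0.    -3.053] rz 0.002 shift cm 0.07 0.0 3.06 q7 1.90 w 0.0579
```

>>> arm_command(
  deltas=[
    [[0.07,0,1.2],[0,0,0],5.8],
    [[0,0,0.8],[0,0,0],5.8],
    [[0,0,0.6],[0,0,0],5.8],
    [[0,0,0.4],[0,0,0],5.8],
    [[0,0,0],[0,0,0],5.8],
    [[0,0,0],[0,0,0],4.5],
    [[0,0,0],[0,0,0],4.5],
    [[0,0,0],[0,0,0],4.5],
    [[0,0,0],[0,0,0],4.5],
    [[0,0,0],[0,0,0],4.5],
  ],
)

```text
clock: 27.2
position: [0.5671, -0.2253, 0.1753]
tool_rot: [-3.141, 0.0, -3.054]
force: [-2.4, 0.8, 5.0]
grip_width: 0.0459
finger_force: 45.5
```

>>> arm_command(
  deltas=[
    [[0,0,-1],[0,0,0],4.5],
    [[0,0,-2],[0,0,0],4.5],
    [[0,0,-3],[0,0,0],4.5],
    [[0,0,-2],[0,0,0],4.5],
    [[0,0,0],[0,0,0],4.5],
    [[0,0,0],[0,0,0],4.5],
  ],
)

```text
clock: 27.8
position: [0.5672, -0.2253, 0.2555]
tool_rot: [-3.141, 0.001, -3.054]
force: [0.3, 0.2, -0.8]
grip_width: 0.0457
finger_force: 42.5
```

```bash
python3 - <<'E'
from h import *
h=held("sep"); print(h); place(h["dx"] if h else -1,199)
E
```

```text
{'dx': np.float64(1.1), 'dy': np.float64(1.7), 'size': (97.3, 48.6), 'a': np.float64(-0.0), 'w': 0.04568082168040722, 'z': np.float64(255.45857574170395)}
clock 27.9 rot [-3.142  0.    -3.054] rz 0.120 shift cm 10.08 22.31 5.57 q7 1.91 w 0.0459
```

>>> arm_command(
  deltas=[
    [[0,0,0],[0,0,0.12],4.2],
    [[1.02,2.23,0],[0,0,0],4.2],
    [[1.02,2.23,0],[0,0,0],4.2],
    [[1.02,2.23,0],[0,0,0],4.2],
    [[1.02,2.23,0],[0,0,0],4.2],
    [[1.02,2.23,0],[0,0,0],4.2],
    [[1.02,2.23,0],[0,0,0],4.2],
    [[1.02,2.23,0],[0,0,0],4.2],
    [[1.02,2.23,0],[0,0,0],4.2],
    [[1.02,2.23,0],[0,0,0],4.2],
    [[1.02,2.23,0],[0,0,0],4.2],
    [[0,0,0],[0,0,0],4.2],
    [[0,0,0],[0,0,0],4.2],
    [[0,0,0],[0,0,0],4.2],
  ],
  newtons=70,
)

```text
clock: 29.25
position: [0.4727, 0.0003, 0.2544]
tool_rot: [-3.141, -0.0, 3.108]
force: [0.3, 0.7, 0.1]
grip_width: 0.042
finger_force: 0.0
```

```bash
python3 - <<'E'
from h import *
h=held("sep"); print(h); place(-.2,199.5)
E
```

```text
None
clock 29.3 rot [-3.141 -0.     3.108] rz -0.001 shift cm 0.04 0.09 5.5 q7 1.42 w 0.0420
```

```bash
python3 - <<'E'
from h import *
f=cam("top"); print(*sheets(f,"sep")[:7],sep="\n"); cv2.imwrite("pics/top2.png",cv2.resize(f["frame"][100:300,100:420,::-1],(800,500),interpolation=cv2.INTER_CUBIC))
E
```

```text
(188.6, 278.2, 89.0, 26.7, np.float32(-0.631), array([160., 293.]))
(565.2, -221.9, 101.8, 52.9, np.float32(-0.116), array([324., 171.]))
(569.1, -379.1, 102.1, 52.9, np.float32(0.129), array([375., 171.]))
(588.9, 379.4, 65.9, 65.5, np.float32(1.36), array([132., 162.]))
(1054.3, 800.5, 123.3, 38.6, np.float32(0.066), array([ 5., 17.]))
```

View pics/top2.png

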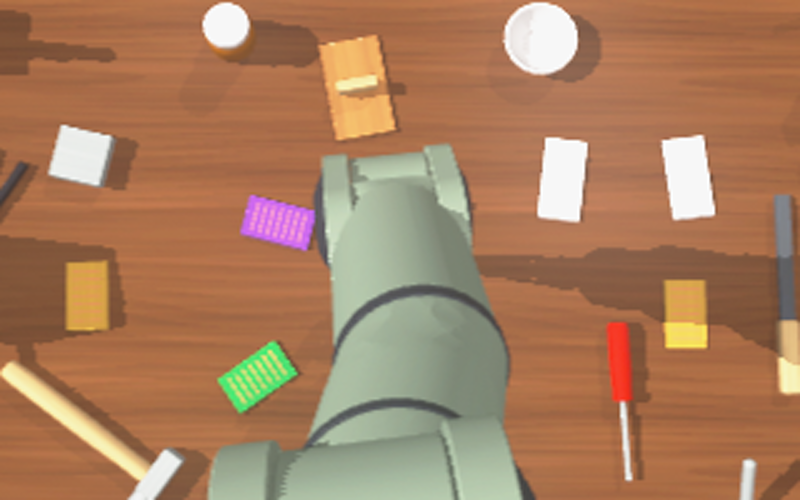

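```bash
python3 - <<'E'
from h import *
go(567,-222,202,-.116)
E
```

```text
clock 29.4 rot [-3.141 -0.     3.108] rz 0.082 shift cm -11.94 -20.98 5.25 q7 1.42 w 0.0418
```

>>> arm_command(
  deltas=[
    [[0,0,0],[0,0,0.082],5.8],
    [[-1.49,-2.62,0.5],[0,0,0],5.8],
    [[-1.49,-2.62,0.6],[0,0,0],5.8],
    [[-1.49,-2.62,0.7],[0,0,0],5.8],
    [[-1.49,-2.62,0.7],[0,0,0],5.8],
    [[-1.49,-2.62,0.7],[0,0,0],5.8],
    [[-1.49,-2.62,0.7],[0,0,0],5.8],
    [[-1.49,-2.62,0.7],[0,0,0],5.8],
    [[-1.49,-2.62,0.6],[0,0,0],5.8],
    [[0,0,0],[0,0,0],5.8],
    [[0,0,0],[0,0,0],5.8],
    [[0,0,0],[0,0,0],5.8],
  ],
)

```text
clock: 30.55
position: [0.5667, -0.2204, 0.2027]
tool_rot: [3.141, -0.0, 3.027]
force: [0.1, 0.7, -0.5]
grip_width: 0.0582
finger_force: 0.0
```

```bash
python3 - <<'E'
from h import *
refine("sep",174)
E
```

```text
(567.1, -218.8, 99.9, 49.8, np.float32(-0.116))
clock 30.6 rot [ 3.141 -0.     3.027] rz 0.002 shift cm -0.01 -0.04 2.88 q7 1.74 w 0.0582
```

>>> arm_command(
  deltas=[
    [[0,0,1.2],[0,0,0],5.8],
    [[0,0,0.8],[0,0,0],5.8],
    [[0,0,0.5],[0,0,0],5.8],
    [[0,0,0.3],[0,0,0],5.8],
    [[0,0,0],[0,0,0],5.8],
    [[0,0,0],[0,0,0],4.2],
    [[0,0,0],[0,0,0],4.2],
    [[0,0,0],[0,0,0],4.2],
    [[0,0,0],[0,0,0],4.2],
    [[0,0,0],[0,0,0],4.2],
  ],
  newtons=80,
)

```text
clock: 31.6
position: [0.5673, -0.223, 0.1766]
tool_rot: [-3.139, 0.003, 3.025]
force: [-2.6, -9.9, 19.9]
grip_width: 0.0421
finger_force: 9.8
```

>>> arm_command(
  deltas=[
    [[0,0,-1],[0,0,0],4.2],
    [[0,0,-2],[0,0,0],4.2],
    [[0,0,-3],[0,0,0],4.2],
    [[0,0,-2],[0,0,0],4.2],
    [[0,0,0],[0,0,0],4.2],
    [[0,0,0],[0,0,0],4.2],
  ],
)

```text
clock: 32.2
position: [0.567, -0.2208, 0.2553]
tool_rot: [-3.142, 0.001, 3.027]
force: [-0.9, 0.5, -0.6]
grip_width: 0.0422
finger_force: 0.0
```

```bash
python3 - <<'E'
from h import *
h=held("sep"); print(h); place(h["dx"]-(100-h["size"][0])/2 if h else -1,199.5)
E
```

```text
None
clock 32.2 rot [ 3.141 -0.     3.027] rz -0.082 shift cm 10.26 21.86 5.51 q7 1.74 w 0.0420
```

>>> arm_command(
  deltas=[
    [[0,0,1.5],[0,0,0],5.8],
    [[0,0,2],[0,0,0],5.8],
    [[0,0,1.5],[0,0,0],5.8],
    [[0,0,0],[0,0,0],5.8],
    [[0,0,0],[0,0,0],5.8],
    [[0,0,0],[0,0,0],5.8],
  ],
)

```text
clock: 32.85
position: [0.5671, -0.221, 0.2052]
tool_rot: [-3.141, 0.001, 3.027]
force: [-0.9, 0.1, 0.5]
grip_width: 0.0582
finger_force: 0.0
```

```bash
python3 - <<'E'
from h import *
refine("sep",173.2)
E
```

```text
(571.1, -189.4, 99.9, 49.3, np.float32(-0.107))
clock 32.9 rot [-3.141e+00  1.000e-03  3.027e+00] rz -0.008 shift cm -0.06 3.01 3.21 q7 1.74 w 0.0581
```

>>> arm_command(
  deltas=[
    [[0,1.5,0.5],[0,0,0],5.8],
    [[-0.06,1.5,0.5],[0,0,-0.008],5.8],
    [[0,0,0],[0,0,0],5.8],
    [[0,0,0],[0,0,0],5.8],
    [[0,0,0],[0,0,0],5.8],
  ],
)

```text
clock: 33.4
position: [0.571, -0.1913, 0.1948]
tool_rot: [-3.141, 0.0, 3.035]
force: [0.6, 0.4, 1.0]
grip_width: 0.058
finger_force: 0.0
```

```bash
python3 - <<'E'
from h import *
refine("sep",173.2)
E
```

```text
(571.3, -189.5, 99.4, 49.7, np.float32(-0.107))
clock 33.5 rot [-3.141  0.     3.034] rz -0.000 shift cm -0.02 0.02 2.17 q7 1.70 w 0.0580
```

>>> arm_command(
  deltas=[
    [[0,0,1.0],[0,0,0],5.8],
    [[0,0,0.6],[0,0,0],5.8],
    [[0,0,0.4],[0,0,0],5.8],
    [[0,0,0.17],[0,0,0],5.8],
    [[0,0,0],[0,0,0],5.8],
    [[0,0,0],[0,0,0],5.2],
    [[0,0,0],[0,0,0],4.7],
    [[0,0,0],[0,0,0],4.6],
    [[0,0,0],[0,0,0],4.6],
    [[0,0,0],[0,0,0],4.6],
  ],
  newtons=60,
)

```text
clock: 34.45
position: [0.571, -0.1912, 0.1737]
tool_rot: [-3.141, 0.001, 3.035]
force: [-3.1, 1.1, 8.4]
grip_width: 0.0471
finger_force: 53.0
```

>>> arm_command(
  deltas=[
    [[0,0,-0.5],[0,0,0],4.6],
    [[0,0,-0.5],[0,0,0],4.6],
    [[0,0,0],[0,0,0],4.6],
    [[0,0,0],[0,0,0],4.6],
  ],
)

```text
clock: 34.85
position: [0.571, -0.1912, 0.1833]
tool_rot: [-3.141, 0.0, 3.035]
force: [0.4, -0.1, -0.4]
grip_width: 0.0473
finger_force: 52.0
```

```bash
python3 - <<'E'
from h import *
f=cam("wrist"); cv2.imwrite("pics/w5.png",f["frame"][:,:,::-1])
h=held("sep"); print(h)
E
```

```text
{'dx': np.float64(0.9), 'dy': np.float64(2.0), 'size': (98.1, 49.0), 'a': np.float64(-0.0), 'w': 0.04694103635544807, 'z': np.float64(183.0202356496251)}
```

View pics/w5.png

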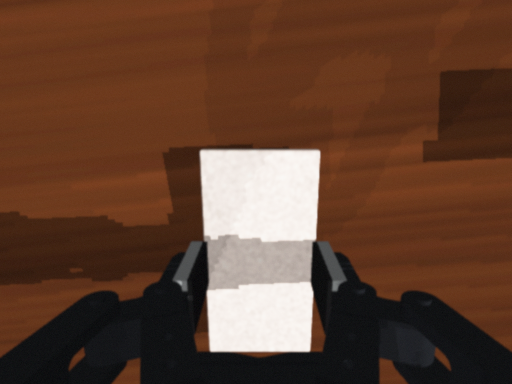

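>>> arm_command(
  deltas=[
    [[0,0,-2],[0,0,0],4.6],
    [[0,0,-2.5],[0,0,0],4.6],
    [[0,0,-2.5],[0,0,0],4.6],
    [[0,0,0],[0,0,0],4.6],
    [[0,0,0],[0,0,0],4.6],
  ],
)

```text
clock: 35.45
position: [0.5709, -0.1912, 0.2531]
tool_rot: [-3.142, 0.001, 3.035]
force: [-0.6, -0.0, -1.0]
grip_width: 0.0467
finger_force: 52.0
```

```bash
python3 - <<'E'
from h import *
h=held("sep"); print(h); place(0,198.5)
E
```

```text
{'dx': np.float64(0.8), 'dy': np.float64(2.1), 'size': (98.1, 49.3), 'a': np.float64(-0.0), 'w': 0.04670221033789553, 'z': np.float64(253.0819156341483)}
clock 35.5 rot [ 3.142e+00 -1.000e-03  3.035e+00] rz -0.074 shift cm 10.45 18.89 5.39 q7 1.70 w 0.0469
```

>>> arm_command(
  deltas=[
    [[0,0,0],[0,0,-0.074],4.6],
    [[1.16,2.1,0],[0,0,0],4.6],
    [[1.16,2.1,0],[0,0,0],4.6],
    [[1.16,2.1,0],[0,0,0],4.6],
    [[1.16,2.1,0],[0,0,0],4.6],
    [[1.16,2.1,0],[0,0,0],4.6],
    [[1.16,2.1,0],[0,0,0],4.6],
    [[1.16,2.1,0],[0,0,0],4.6],
    [[1.16,2.1,0],[0,0,0],4.6],
    [[1.16,2.1,0],[0,0,0],4.6],
    [[0,0,0],[0,0,0],4.6],
    [[0,0,0],[0,0,0],4.6],
    [[0,0,0],[0,0,0],4.6],
  ],
)

```text
clock: 36.8
position: [0.473, 0.0005, 0.2526]
tool_rot: [-3.141, -0.0, 3.108]
force: [-0.1, 0.2, -1.5]
grip_width: 0.0468
finger_force: 52.0
```

```bash
python3 - <<'E'
from h import *
h=held("sep"); print(h); place(0,198.5)
E
```

```text
{'dx': np.float64(11.8), 'dy': np.float64(1.9), 'size': (119.8, 74.0), 'a': np.float64(0.001), 'w': 0.0467622059732945, 'z': np.float64(252.61079069614644)}
clock 36.9 rot [-3.141 -0.     3.108] rz -0.001 shift cm 0.05 0.07 5.42 q7 1.42 w 0.0471
```

>>> arm_command(
  deltas=[
    [[0.05,0.07,1.5],[0,0,0],4.6],
    [[0,0,1.5],[0,0,0],4.6],
    [[0,0,1.2],[0,0,0],4.6],
    [[0,0,0.7],[0,0,0],4.6],
    [[0,0,0.35],[0,0,0],4.6],
    [[0,0,0.2],[0,0,0],4.6],
    [[0,0,0],[0,0,0],4.6],
    [[0,0,0],[0,0,0],4.6],
  ],
)

```text
clock: 37.65
position: [0.4725, 0.0019, 0.1989]
tool_rot: [3.142, 0.001, 3.109]
force: [0.2, -0.5, -0.8]
grip_width: 0.047
finger_force: 52.0
```

>>> arm_command(
  deltas=[
    [[0,0,0],[0,0,0],5.8],
    [[0,0,0],[0,0,0],5.8],
    [[0,0,0],[0,0,0],5.8],
    [[0,0,0],[0,0,0],5.8],
    [[0,0,-1],[0,0,0],5.8],
    [[0,0,-2],[0,0,0],5.8],
    [[0,0,-2],[0,0,0],5.8],
    [[0,0,-2.5],[0,0,0],5.8],
    [[0,0,-1.5],[0,0,0],5.8],
    [[0,0,0],[0,0,0],5.8],
  ],
)

```text
clock: 38.65
position: [0.4727, 0.0018, 0.2909]
tool_rot: [3.141, 0.004, 3.108]
force: [-0.1, -0.0, -0.9]
grip_width: 0.0581
finger_force: 0.0
```

```bash
python3 - <<'E'
from h import *
f=cam("wrist"); cv2.imwrite("pics/w6.png",f["frame"][80:340,130:390,::-1]); print(f["K"][0],bot.observe()["position"])
# white pixel rectangle inside the well
m=mask(f,"sep"); c=pix(f,np.array([.4725,.0028,.028]))[0]; print(c)
f=cam("top"); print(*sheets(f,"sep")[:6],*sheets(f,"plate")[:6],sep="\n")
go(417.5,364,202,.039)
E
```

```text
[334.49559357   0.         259.31751151] [0.47246236 0.00185824 0.28968801]
[257.88279047 198.4865833 ]
(188.6, 278.2, 89.0, 26.7, np.float32(-0.631), array([160., 293.]))
(569.1, -379.1, 102.1, 52.9, np.float32(0.129), array([375., 171.]))
(588.9, 379.4, 65.9, 65.6, np.float32(1.36), array([132., 162.]))
(1054.2, 800.5, 123.4, 38.6, np.float32(0.066), array([ 5., 18.]))
(399.9, -371.5, 79.9, 53.1, np.float32(0.008), array([374., 225.]))
(415.8, 364.3, 83.0, 52.0, np.float32(0.039), array([134., 218.]))
(642.6, 27.3, 69.0, 48.6, np.float32(-1.497), array([245., 146.]))
(709.4, 41.5, 69.8, 61.0, np.float32(-1.336), array([242., 126.]))
(781.1, 590.3, 72.0, 30.1, np.float32(1.535), array([ 68., 100.]))
(1040.3, -772.9, 95.3, 74.2, np.float32(0.003), array([491.,  28.]))
clock 38.8 rot [3.141e+00 1.000e-03 3.109e+00] rz -0.072 shift cm 4.06 36.4 8.69 q7 1.42 w 0.0583
```

View pics/w6.png

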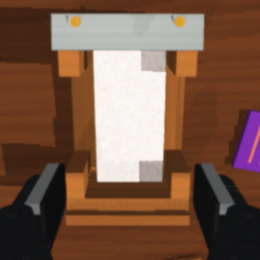

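>>> arm_command(
  deltas=[
    [[0,0,0],[0,0,-0.072],5.8],
    [[0.31,2.8,0.66],[0,0,0],5.8],
    [[0.31,2.8,0.66],[0,0,0],5.8],
    [[0.31,2.8,0.66],[0,0,0],5.8],
    [[0.31,2.8,0.66],[0,0,0],5.8],
    [[0.31,2.8,0.66],[0,0,0],5.8],
    [[0.31,2.8,0.66],[0,0,0],5.8],
    [[0.31,2.8,0.66],[0,0,0],5.8],
    [[0.31,2.8,0.66],[0,0,0],5.8],
    [[0.31,2.8,0.66],[0,0,0],5.8],
    [[0.31,2.8,0.66],[0,0,0],5.8],
    [[0.31,2.8,0.66],[0,0,0],5.8],
    [[0.31,2.8,0.66],[0,0,0],5.8],
    [[0.31,2.8,0.66],[0,0,0],5.8],
    [[0,0,0],[0,0,0],5.8],
    [[0,0,0],[0,0,0],5.8],
    [[0,0,0],[0,0,0],5.8],
  ],
)

```text
clock: 40.45
position: [0.418, 0.3629, 0.2024]
tool_rot: [-3.14, -0.0, -3.103]
force: [0.2, -0.4, -0.1]
grip_width: 0.058
finger_force: 0.0
```

```bash
python3 - <<'E'
from h import *
refine("plate",173.5)
E
```

```text
(416.2, 367.7, 83.8, 49.9, np.float32(0.038))
clock 40.5 rot [-3.141 -0.    -3.104] rz -0.000 shift cm 0.17 0.3 2.91 q7 0.82 w 0.0582
```

>>> arm_command(
  deltas=[
    [[0.17,0.3,1.2],[0,0,0],5.8],
    [[0,0,0.8],[0,0,0],5.8],
    [[0,0,0.6],[0,0,0],5.8],
    [[0,0,0.3],[0,0,0],5.8],
    [[0,0,0],[0,0,0],5.8],
    [[0,0,0],[0,0,0],5.2],
    [[0,0,0],[0,0,0],4.7],
    [[0,0,0],[0,0,0],4.5],
    [[0,0,0],[0,0,0],4.5],
    [[0,0,0],[0,0,0],4.5],
  ],
)

```text
clock: 41.5
position: [0.4161, 0.3669, 0.1745]
tool_rot: [3.141, 0.0, -3.103]
force: [-3.2, -1.5, 12.0]
grip_width: 0.0463
finger_force: 58.1
```

>>> arm_command(
  deltas=[
    [[0,0,-1],[0,0,0],4.5],
    [[0,0,-2],[0,0,0],4.5],
    [[0,0,-3],[0,0,0],4.5],
    [[0,0,-2],[0,0,0],4.5],
    [[0,0,0],[0,0,0],4.5],
    [[0,0,0],[0,0,0],4.5],
  ],
)

```text
clock: 42.1
position: [0.4159, 0.3669, 0.2541]
tool_rot: [3.141, 0.001, -3.102]
force: [-0.8, -0.0, -1.6]
grip_width: 0.046
finger_force: 55.0
```

```bash
python3 - <<'E'
from h import *
h=held("plate"); print(h); place(h["dx"] if h else -1,203.5)
E
```

```text
{'dx': np.float64(0.8), 'dy': np.float64(1.8), 'size': (82.6, 49.2), 'a': np.float64(-0.0), 'w': 0.04599028226278709, 'z': np.float64(254.055809476061)}
clock 42.1 rot [-3.141 -0.    -3.102] rz 0.072 shift cm -6.96 -36.37 4.99 q7 0.82 w 0.0461
```

>>> arm_command(
  deltas=[
    [[0,0,0],[0,0,0.072],4.5],
    [[-0.46,-2.42,0],[0,0,0],4.5],
    [[-0.46,-2.42,0],[0,0,0],4.5],
    [[-0.46,-2.42,0],[0,0,0],4.5],
    [[-0.46,-2.42,0],[0,0,0],4.5],
    [[-0.46,-2.42,0],[0,0,0],4.5],
    [[-0.46,-2.42,0],[0,0,0],4.5],
    [[-0.46,-2.42,0],[0,0,0],4.5],
    [[-0.46,-2.42,0],[0,0,0],4.5],
    [[-0.46,-2.42,0],[0,0,0],4.5],
    [[-0.46,-2.42,0],[0,0,0],4.5],
    [[-0.46,-2.42,0],[0,0,0],4.5],
    [[-0.46,-2.42,0],[0,0,0],4.5],
    [[-0.46,-2.42,0],[0,0,0],4.5],
    [[-0.46,-2.42,0],[0,0,0],4.5],
    [[-0.46,-2.42,0],[0,0,0],4.5],
    [[0,0,0],[0,0,0],4.5],
    [[0,0,0],[0,0,0],4.5],
    [[0,0,0],[0,0,0],4.5],
  ],
)

```text
clock: 44.05
position: [0.4728, 0.0026, 0.2532]
tool_rot: [3.141, -0.001, 3.11]
force: [0.3, 0.6, -1.1]
grip_width: 0.0461
finger_force: 55.1
```

```bash
python3 - <<'E'
from h import *
h=held("plate"); print(h); place(h["dx"] if h else -1,203.5)
E
```

```text
{'dx': np.float64(2.1), 'dy': np.float64(2.1), 'size': (84.2, 49.2), 'a': np.float64(0.0), 'w': 0.0460941119466512, 'z': np.float64(253.24631603618099)}
clock 44.1 rot [ 3.141e+00 -1.000e-03  3.110e+00] rz 0.001 shift cm -0.18 -0.16 4.99 q7 1.41 w 0.0461
```

>>> arm_command(
  deltas=[
    [[-0.1,-0.15,1.5],[0,0,0],4.5],
    [[0,0,1.2],[0,0,0],4.5],
    [[0,0,1.2],[0,0,0],4.5],
    [[0,0,0.6],[0,0,0],4.5],
    [[0,0,0.3],[0,0,0],4.5],
    [[0,0,0.15],[0,0,0],4.5],
    [[0,0,0],[0,0,0],4.5],
    [[0,0,0],[0,0,0],4.5],
  ],
)

```text
clock: 44.9
position: [0.4741, 0.0003, 0.2045]
tool_rot: [3.142, 0.0, 3.109]
force: [0.1, 0.2, -1.1]
grip_width: 0.0458
finger_force: 55.1
```

>>> arm_command(
  deltas=[
    [[0,0,0],[0,0,0],5.8],
    [[0,0,0],[0,0,0],5.8],
    [[0,0,0],[0,0,0],5.8],
    [[0,0,0],[0,0,0],5.8],
    [[0,0,-1],[0,0,0],5.8],
    [[0,0,-2],[0,0,0],5.8],
    [[0,0,-2],[0,0,0],5.8],
    [[0,0,-2],[0,0,0],5.8],
    [[0,0,-1.5],[0,0,0],5.8],
    [[0,0,0],[0,0,0],5.8],
  ],
)

```text
clock: 45.9
position: [0.4744, 0.0003, 0.2914]
tool_rot: [3.141, 0.003, 3.109]
force: [1.1, -0.2, -0.9]
grip_width: 0.0581
finger_force: 0.0
```

```bash
python3 - <<'E'
from h import *
f=cam("wrist"); print(sheets(f,"plate",.033)[:2])
f=cam("top"); print(*sheets(f,"sep")[:6],*sheets(f,"plate")[:6],sep="\n")
go(570,-379,202,.129)
E
```

```text
[(474.7, 2.0, 83.7, 49.8, np.float32(-0.026), array([259., 197.]))]
(188.6, 278.2, 89.0, 26.7, np.float32(-0.631), array([160., 293.]))
(569.1, -379.1, 102.1, 52.9, np.float32(0.129), array([375., 171.]))
(588.9, 379.4, 65.9, 65.6, np.float32(1.36), array([132., 162.]))
(1054.2, 800.5, 123.4, 38.6, np.float32(0.066), array([ 5., 18.]))
(399.9, -371.5, 79.9, 53.1, np.float32(0.008), array([374., 225.]))
(679.8, 35.8, 122.2, 68.9, np.float32(0.193), array([243., 135.]))
(781.1, 590.3, 72.0, 30.1, np.float32(1.535), array([ 68., 100.]))
(1040.3, -772.8, 95.3, 74.3, np.float32(0.003), array([492.,  29.]))
(1045.3, -593.3, 102.6, 35.8, np.float32(-0.035), array([437.,  26.]))
clock 46.0 rot [3.141e+00 1.000e-03 3.109e+00] rz -0.162 shift cm -4.65 -38.85 8.75 q7 1.42 w 0.0577
```

>>> arm_command(
  deltas=[
    [[0,0,0],[0,0,-0.081],5.8],
    [[0,0,0],[0,0,-0.081],5.8],
    [[-0.36,-2.99,0.66],[0,0,0],5.8],
    [[-0.36,-2.99,0.66],[0,0,0],5.8],
    [[-0.36,-2.99,0.66],[0,0,0],5.8],
    [[-0.36,-2.99,0.66],[0,0,0],5.8],
    [[-0.36,-2.99,0.66],[0,0,0],5.8],
    [[-0.36,-2.99,0.66],[0,0,0],5.8],
    [[-0.36,-2.99,0.66],[0,0,0],5.8],
    [[-0.36,-2.99,0.66],[0,0,0],5.8],
    [[-0.36,-2.99,0.66],[0,0,0],5.8],
    [[-0.36,-2.99,0.66],[0,0,0],5.8],
    [[-0.36,-2.99,0.66],[0,0,0],5.8],
    [[-0.36,-2.99,0.66],[0,0,0],5.8],
    [[-0.36,-2.99,0.66],[0,0,0],5.8],
    [[0,0,0],[0,0,0],5.8],
    [[0,0,0],[0,0,0],5.8],
    [[0,0,0],[0,0,0],5.8],
  ],
)

```text
clock: 47.8
position: [0.5704, -0.378, 0.2028]
tool_rot: [3.14, -0.001, -3.012]
force: [-0.4, 0.6, 0.6]
grip_width: 0.0579
finger_force: 0.0
```

```bash
python3 - <<'E'
from h import *
refine("sep",173.3)
E
```

```text
(571.2, -376.1, 99.5, 50.2, np.float32(0.13))
clock 47.9 rot [ 3.141 -0.    -3.011] rz 0.000 shift cm -0.09 0.0 2.99 q7 2.15 w 0.0583
```

>>> arm_command(
  deltas=[
    [[-0.09,0,1.2],[0,0,0],5.8],
    [[0,0,0.9],[0,0,0],5.8],
    [[0,0,0.6],[0,0,0],5.8],
    [[0,0,0.28],[0,0,0],5.8],
    [[0,0,0],[0,0,0],5.8],
    [[0,0,0],[0,0,0],5.2],
    [[0,0,0],[0,0,0],4.7],
    [[0,0,0],[0,0,0],4.5],
    [[0,0,0],[0,0,0],4.5],
    [[0,0,0],[0,0,0],4.5],
  ],
)

```text
clock: 48.85
position: [0.5714, -0.3791, 0.1746]
tool_rot: [-3.141, 0.0, -3.013]
force: [-2.4, 2.4, 8.3]
grip_width: 0.0459
finger_force: 58.1
```

>>> arm_command(
  deltas=[
    [[0,0,-1],[0,0,0],4.5],
    [[0,0,-2],[0,0,0],4.5],
    [[0,0,-3],[0,0,0],4.5],
    [[0,0,-2],[0,0,0],4.5],
    [[0,0,0],[0,0,0],4.5],
    [[0,0,0],[0,0,0],4.5],
  ],
)

```text
clock: 49.45
position: [0.5714, -0.3791, 0.2544]
tool_rot: [-3.141, 0.001, -3.013]
force: [-0.9, 0.1, -1.4]
grip_width: 0.046
finger_force: 56.2
```

```bash
python3 - <<'E'
from h import *
h=held("sep"); print(h); place(h["dx"]-(100-h["size"][0])/2 if h else -1,208.5)
E
```

```text
{'dx': np.float64(1.2), 'dy': np.float64(1.6), 'size': (97.4, 48.8), 'a': np.float64(-0.0), 'w': 0.04601653958072177, 'z': np.float64(254.35730779987014)}
clock 49.5 rot [ 3.141 -0.    -3.012] rz 0.162 shift cm 11.13 37.65 4.5 q7 2.16 w 0.0463
```

>>> arm_command(
  deltas=[
    [[0,0,0],[0,0,0.081],4.5],
    [[0,0,0],[0,0,0.081],4.5],
    [[0.74,2.51,0],[0,0,0],4.5],
    [[0.74,2.51,0],[0,0,0],4.5],
    [[0.74,2.51,0],[0,0,0],4.5],
    [[0.74,2.51,0],[0,0,0],4.5],
    [[0.74,2.51,0],[0,0,0],4.5],
    [[0.74,2.51,0],[0,0,0],4.5],
    [[0.74,2.51,0],[0,0,0],4.5],
    [[0.74,2.51,0],[0,0,0],4.5],
    [[0.74,2.51,0],[0,0,0],4.5],
    [[0.74,2.51,0],[0,0,0],4.5],
    [[0.74,2.51,0],[0,0,0],4.5],
    [[0.74,2.51,0],[0,0,0],4.5],
    [[0.74,2.51,0],[0,0,0],4.5],
    [[0.74,2.51,0],[0,0,0],4.5],
    [[0.74,2.51,0],[0,0,0],4.5],
    [[0,0,0],[0,0,0],4.5],
    [[0,0,0],[0,0,0],4.5],
    [[0,0,0],[0,0,0],4.5],
  ],
)

```text
clock: 51.5
position: [0.4728, 0.0003, 0.2533]
tool_rot: [-3.141, -0.0, 3.108]
force: [0.8, -0.4, -0.1]
grip_width: 0.0461
finger_force: 56.2
```

```bash
python3 - <<'E'
from h import *
print(held("sep")); place(0,208.5)
E
```

```text
{'dx': np.float64(12.2), 'dy': np.float64(2.1), 'size': (118.3, 73.9), 'a': np.float64(-0.0), 'w': 0.046105910191127045, 'z': np.float64(253.31722942330038)}
clock 51.5 rot [-3.141 -0.     3.108] rz -0.001 shift cm 0.04 0.09 4.49 q7 1.42 w 0.0459
```

>>> arm_command(
  deltas=[
    [[0.04,0.09,1.4],[0,0,0],4.5],
    [[0,0,1.3],[0,0,0],4.5],
    [[0,0,0.9],[0,0,0],4.5],
    [[0,0,0.5],[0,0,0],4.5],
    [[0,0,0.25],[0,0,0],4.5],
    [[0,0,0.15],[0,0,0],4.5],
    [[0,0,0],[0,0,0],4.5],
    [[0,0,0],[0,0,0],4.5],
  ],
)

```text
clock: 52.35
position: [0.4725, 0.0019, 0.2089]
tool_rot: [3.142, 0.0, 3.109]
force: [-0.1, -0.4, -0.3]
grip_width: 0.0462
finger_force: 56.2
```

>>> arm_command(
  deltas=[
    [[0,0,0],[0,0,0],5.8],
    [[0,0,0],[0,0,0],5.8],
    [[0,0,0],[0,0,0],5.8],
    [[0,0,0],[0,0,0],5.8],
    [[0,0,-1],[0,0,0],5.8],
    [[0,0,-2],[0,0,0],5.8],
    [[0,0,-2],[0,0,0],5.8],
    [[0,0,-2],[0,0,0],5.8],
    [[0,0,-1.5],[0,0,0],5.8],
    [[0,0,0],[0,0,0],5.8],
  ],
)

```text
clock: 53.35
position: [0.4728, 0.0018, 0.2958]
tool_rot: [3.141, 0.003, 3.109]
force: [0.5, 0.2, -0.7]
grip_width: 0.0578
finger_force: 0.0
```

```bash
python3 - <<'E'
from h import *
f=cam("wrist"); cv2.imwrite("pics/w7.png",f["frame"][80:340,130:390,::-1])
f=cam("top"); print(*sheets(f,"sep")[:6],*sheets(f,"plate")[:6],sep="\n")
go(401.5,-371.5,202,-.01)
E
```

```text
(188.6, 278.2, 89.0, 26.7, np.float32(-0.631), array([160., 293.]))
(588.9, 379.4, 65.9, 65.6, np.float32(1.36), array([132., 162.]))
(1054.2, 800.5, 123.4, 38.6, np.float32(0.066), array([ 5., 18.]))
(399.9, -371.6, 79.9, 53.3, np.float32(0.008), array([374., 225.]))
(680.1, 35.6, 122.7, 68.5, np.float32(0.193), array([242., 135.]))
(781.4, 590.3, 72.3, 30.3, np.float32(1.525), array([ 68., 100.]))
(1040.2, -772.9, 95.4, 74.2, np.float32(0.0), array([492.,  28.]))
(1044.9, -591.3, 101.8, 39.4, np.float32(0.013), array([437.,  27.]))
clock 53.5 rot [3.141e+00 1.000e-03 3.109e+00] rz -0.023 shift cm 6.71 -37.41 9.19 q7 1.42 w 0.0581
```

View pics/w7.png

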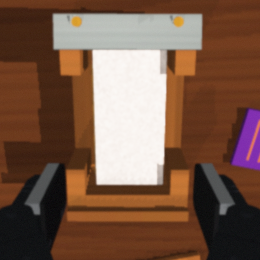

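>>> arm_command(
  deltas=[
    [[0,0,0],[0,0,-0.023],5.8],
    [[0.52,-2.88,0.7],[0,0,0],5.8],
    [[0.52,-2.88,0.7],[0,0,0],5.8],
    [[0.52,-2.88,0.7],[0,0,0],5.8],
    [[0.52,-2.88,0.7],[0,0,0],5.8],
    [[0.52,-2.88,0.7],[0,0,0],5.8],
    [[0.52,-2.88,0.7],[0,0,0],5.8],
    [[0.52,-2.88,0.7],[0,0,0],5.8],
    [[0.52,-2.88,0.7],[0,0,0],5.8],
    [[0.52,-2.88,0.7],[0,0,0],5.8],
    [[0.52,-2.88,0.7],[0,0,0],5.8],
    [[0.52,-2.88,0.7],[0,0,0],5.8],
    [[0.52,-2.88,0.7],[0,0,0],5.8],
    [[0.52,-2.88,0.7],[0,0,0],5.8],
    [[0,0,0],[0,0,0],5.8],
    [[0,0,0],[0,0,0],5.8],
    [[0,0,0],[0,0,0],5.8],
  ],
)

```text
clock: 55.15
position: [0.4013, -0.3709, 0.2023]
tool_rot: [3.141, -0.0, 3.133]
force: [0.8, -0.0, 0.3]
grip_width: 0.0581
finger_force: 0.0
```

```bash
python3 - <<'E'
from h import *
refine("plate",173.3)
E
```

```text
(401.2, -368.9, 84.3, 50.0, np.float32(0.002))
clock 55.2 rot [ 3.141 -0.     3.133] rz -0.010 shift cm 0.03 0.02 2.92 q7 2.16 w 0.0578
```

>>> arm_command(
  deltas=[
    [[0,0,1.2],[0,0,-0.01],5.8],
    [[0,0,0.8],[0,0,0],5.8],
    [[0,0,0.6],[0,0,0],5.8],
    [[0,0,0.28],[0,0,0],5.8],
    [[0,0,0],[0,0,0],5.8],
    [[0,0,0],[0,0,0],5.2],
    [[0,0,0],[0,0,0],4.7],
    [[0,0,0],[0,0,0],4.5],
    [[0,0,0],[0,0,0],4.5],
    [[0,0,0],[0,0,0],4.5],
  ],
)

```text
clock: 56.2
position: [0.4012, -0.3718, 0.1746]
tool_rot: [-3.141, 0.0, -3.141]
force: [-3.1, 2.7, 12.8]
grip_width: 0.0458
finger_force: 56.7
```

>>> arm_command(
  deltas=[
    [[0,0,-1],[0,0,0],4.5],
    [[0,0,-2],[0,0,0],4.5],
    [[0,0,-3],[0,0,0],4.5],
    [[0,0,-2],[0,0,0],4.5],
    [[0,0,0],[0,0,0],4.5],
    [[0,0,0],[0,0,0],4.5],
  ],
)

```text
clock: 56.8
position: [0.4011, -0.3718, 0.2542]
tool_rot: [-3.141, 0.001, -3.141]
force: [0.0, -0.5, -2.3]
grip_width: 0.0464
finger_force: 53.3
```

```bash
python3 - <<'E'
from h import *
h=held("plate"); print(h); place(h["dx"] if h else -1,213.5)
E
```

```text
{'dx': np.float64(1.3), 'dy': np.float64(1.8), 'size': (82.0, 48.7), 'a': np.float64(-0.0), 'w': 0.046439596518609995, 'z': np.float64(254.1950611562066)}
clock 56.9 rot [ 3.141 -0.    -3.141] rz 0.033 shift cm -6.05 37.5 4.0 q7 2.17 w 0.0463
```

>>> arm_command(
  deltas=[
    [[0,0,0],[0,0,0.033],4.5],
    [[-0.4,2.5,0],[0,0,0],4.5],
    [[-0.4,2.5,0],[0,0,0],4.5],
    [[-0.4,2.5,0],[0,0,0],4.5],
    [[-0.4,2.5,0],[0,0,0],4.5],
    [[-0.4,2.5,0],[0,0,0],4.5],
    [[-0.4,2.5,0],[0,0,0],4.5],
    [[-0.4,2.5,0],[0,0,0],4.5],
    [[-0.4,2.5,0],[0,0,0],4.5],
    [[-0.4,2.5,0],[0,0,0],4.5],
    [[-0.4,2.5,0],[0,0,0],4.5],
    [[-0.4,2.5,0],[0,0,0],4.5],
    [[-0.4,2.5,0],[0,0,0],4.5],
    [[-0.4,2.5,0],[0,0,0],4.5],
    [[-0.4,2.5,0],[0,0,0],4.5],
    [[-0.4,2.5,0],[0,0,0],4.5],
    [[0,0,0],[0,0,0],4.5],
    [[0,0,0],[0,0,0],4.5],
    [[0,0,0],[0,0,0],4.5],
  ],
)

```text
clock: 58.75
position: [0.4732, 0.0002, 0.2535]
tool_rot: [-3.141, -0.001, 3.107]
force: [0.1, -1.0, -2.2]
grip_width: 0.0459
finger_force: 53.3
```

```bash
python3 - <<'E'
from h import *
h=held("plate"); print(h); place(h["dx"] if h else -1,213.5)
E
```

```text
{'dx': np.float64(1.7), 'dy': np.float64(1.9), 'size': (82.4, 49.1), 'a': np.float64(0.0), 'w': 0.04591056807123605, 'z': np.float64(253.4578975689185)}
clock 58.8 rot [-3.141e+00 -1.000e-03  3.107e+00] rz -0.002 shift cm -0.1 0.09 4.0 q7 1.42 w 0.0461
```

>>> arm_command(
  deltas=[
    [[-0.05,0.09,1.3],[0,0,0],4.5],
    [[0,0,1.1],[0,0,0],4.5],
    [[0,0,0.8],[0,0,0],4.5],
    [[0,0,0.4],[0,0,0],4.5],
    [[0,0,0.25],[0,0,0],4.5],
    [[0,0,0.15],[0,0,0],4.5],
    [[0,0,0],[0,0,0],4.5],
    [[0,0,0],[0,0,0],4.5],
  ],
)

```text
clock: 59.6
position: [0.474, 0.0019, 0.214]
tool_rot: [3.142, 0.0, 3.109]
force: [-0.4, -0.9, -1.8]
grip_width: 0.046
finger_force: 53.3
```

>>> arm_command(
  deltas=[
    [[0,0,0],[0,0,0],5.8],
    [[0,0,0],[0,0,0],5.8],
    [[0,0,0],[0,0,0],5.8],
    [[0,0,0],[0,0,0],5.8],
    [[0,0,-1],[0,0,0],5.8],
    [[0,0,-2],[0,0,0],5.8],
    [[0,0,-2],[0,0,0],5.8],
    [[0,0,-2],[0,0,0],5.8],
    [[0,0,-1.5],[0,0,0],5.8],
    [[0,0,0],[0,0,0],5.8],
  ],
)

```text
clock: 60.6
position: [0.4743, 0.0018, 0.301]
tool_rot: [3.141, 0.003, 3.109]
force: [0.3, -0.2, -0.4]
grip_width: 0.0577
finger_force: 0.0
```

```bash
python3 - <<'E'
from h import *
f=cam("wrist"); print(sheets(f,"plate",.043)[:2])
f=cam("top"); print(*[o for o in sheets(f,"plate") if 600<o[0]<750],sep="\n"); print([(d["p"],(ray(f,d["at"],.0)[0]*1000).round(1)) for d in bot.mark_of("cover",f)][:3])
go(676,36,280,.19)
E
```

```text
[(474.3, 3.8, 82.7, 50.7, np.float32(-0.033), array([259., 197.]))]
(642.6, 27.5, 69.2, 48.7, np.float32(-1.493), array([245., 146.]))
(709.2, 41.1, 68.4, 62.9, np.float32(-1.391), array([240., 125.]))
[(0.89, array([620.8,  28.6])), (0.75, array([676.7,  38.9])), (0.72, array([736.9,  52.2]))]
clock 60.8 rot [-3.142 -0.     3.109] rz -0.223 shift cm -20.51 -0.47 1.86 q7 1.42 w 0.0578
```

>>> arm_command(
  deltas=[
    [[0,0,0],[0,0,-0.112],5.8],
    [[0,0,0],[0,0,-0.112],5.8],
    [[-2.5,-0.06,0],[0,0,0],5.8],
    [[-2.5,-0.06,0],[0,0,0],5.8],
    [[-2.5,-0.06,0],[0,0,0],5.8],
    [[-2.5,-0.06,0],[0,0,0],5.8],
    [[-2.5,-0.06,0],[0,0,0],5.8],
    [[-2.5,-0.06,0.5],[0,0,0],5.8],
    [[-2.5,-0.06,0.6],[0,0,0],5.8],
    [[-2.5,-0.06,0.6],[0,0,0],5.8],
    [[0,0,0],[0,0,0],5.8],
    [[0,0,0],[0,0,0],5.8],
    [[0,0,0],[0,0,0],5.8],
  ],
)

```text
clock: 62.05
position: [0.6706, 0.0349, 0.2813]
tool_rot: [-3.142, -0.001, -2.951]
force: [-0.1, -0.3, 0.6]
grip_width: 0.0582
finger_force: 0.0
```

```bash
python3 - <<'E'
from h import *
f=cam("wrist"); s=bot.observe(); print(s["position"],s["tool_rot"]); cv2.imwrite("pics/w8.png",cv2.resize(f["frame"][:,:,::-1],(768,576)))
for k in("cover_a","cover"): print(k,[(d["p"],d["at"],(ray(f,d["at"],0)[0]*1000).round(1)) for d in bot.mark_of(k,f)][:3])
E
```

```text
[0.67064137 0.03493282 0.28168909] [-3.14152084e+00 -6.77358981e-04 -2.95054288e+00]
cover_a [(0.9, [258.5, 208.3], array([682.4,  38.2])), (0.8, [261.8, 124.6], array([618.7,  28.4])), (0.64, [260.5, 277.2], array([741.6,  51.3]))]
cover [(0.9, [258.5, 208.3], array([682.4,  38.2])), (0.8, [261.8, 124.6], array([618.7,  28.4])), (0.64, [260.5, 277.2], array([741.6,  51.3]))]
```

View pics/w8.png

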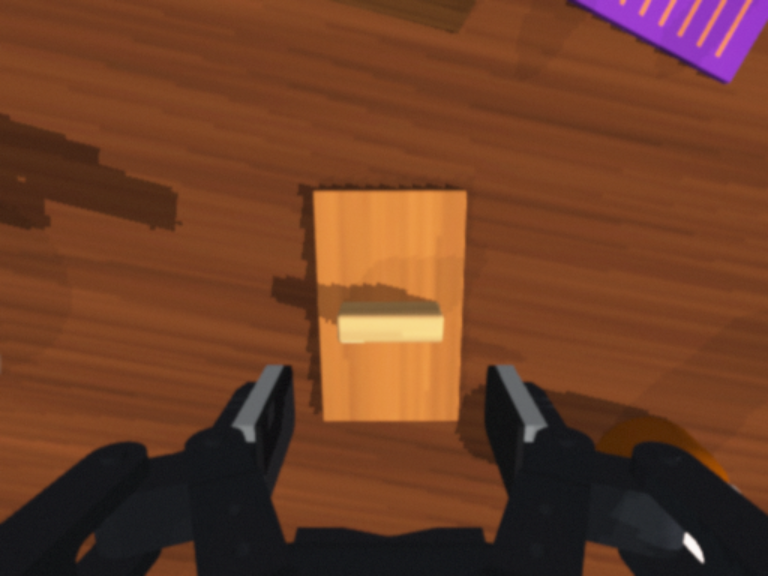

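```bash
python3 - <<'E'
from h import *
f=cam("wrist")
b=ray(f,np.array([[314,192],[467,191],[324,421],[460,420]])/1.5,.006)*1000
r=ray(f,np.array([[338,316],[443,316],[340,342],[442,342]])/1.5,.030)*1000
print(b.round(1).tolist(),b.mean(0),np.hypot(*(b[2]-b[0])),np.hypot(*(b[1]-b[0]))); print(r.round(1).tolist(),r.mean(0))
yaw=np.arctan2(*(b[2]+b[3]-b[0]-b[1])[::-1]); print(yaw)
c=(b.mean(0)+r.mean(0))/2; go(c[0]+1.8*np.sin(yaw),c[1]-1.8*np.cos(yaw),185,yaw)
E
```

```text
[[628.5, -8.2], [614.1, 63.7], [749.3, 15.5], [734.6, 88.5]] [681.62095529  39.88363335] 123.1948154132174 73.38390377811793
[[679.8, 14.2], [670.5, 62.1], [692.3, 17.2], [683.2, 64.4]] [681.46987007  39.48693189]
0.1985734781025909
clock 62.2 rot [-3.142  0.    -2.951] rz -0.008 shift cm -1.13 0.07 9.71 q7 1.60 w 0.0579
```

>>> arm_command(
  deltas=[
    [[-0.6,0.07,1.0],[0,0,-0.008],5.9],
    [[-0.53,0,2.0],[0,0,0],5.9],
    [[0,0,2.5],[0,0,0],5.9],
    [[0,0,2.0],[0,0,0],5.9],
    [[0,0,1.2],[0,0,0],5.9],
    [[0,0,0.7],[0,0,0],5.9],
    [[0,0,0.4],[0,0,0],5.9],
    [[0,0,0],[0,0,0],5.9],
    [[0,0,0],[0,0,0],5.9],
  ],
)

```text
clock: 63.15
position: [0.6824, 0.038, 0.1845]
tool_rot: [-3.141, 0.001, -2.942]
force: [-0.4, -0.1, 0.1]
grip_width: 0.059
finger_force: 0.0
```

>>> arm_command(
  deltas=[
    [[0,0,0],[0,0,0],5.2],
    [[0,0,0],[0,0,0],4.7],
    [[0,0,0],[0,0,0],4.5],
    [[0,0,0],[0,0,0],4.5],
    [[0,0,0],[0,0,0],4.5],
    [[0,0,0],[0,0,0],4.5],
  ],
  newtons=70,
)

```text
clock: 63.75
position: [0.6824, 0.038, 0.185]
tool_rot: [-3.141, 0.001, -2.943]
force: [-3.7, 0.3, 10.4]
grip_width: 0.0481
finger_force: 70.3
```

>>> arm_command(
  deltas=[
    [[0,0,-0.7],[0,0,0],4.5],
    [[0,0,-1],[0,0,0],4.5],
    [[0,0,-1],[0,0,0],4.5],
    [[0,0,0],[0,0,0],4.5],
    [[0,0,0],[0,0,0],4.5],
  ],
)

```text
clock: 64.25
position: [0.6822, 0.038, 0.2112]
tool_rot: [-3.142, 0.001, -2.942]
force: [-0.3, 0.2, -1.2]
grip_width: 0.0482
finger_force: 72.6
```

```bash
python3 - <<'E'
from h import *
f=cam("wrist"); s=bot.observe(); print(s["position"],s["tool_rot"],s["force"]); cv2.imwrite("pics/w9.png",cv2.resize(f["frame"][:,:,::-1],(768,576)))
E
```

```text
[0.68205626 0.03802962 0.21076436] [-3.14157873e+00 -9.70465139e-05 -2.94243731e+00] [-0.11202889 -0.15556598 -1.03668334]
```

View pics/w9.png

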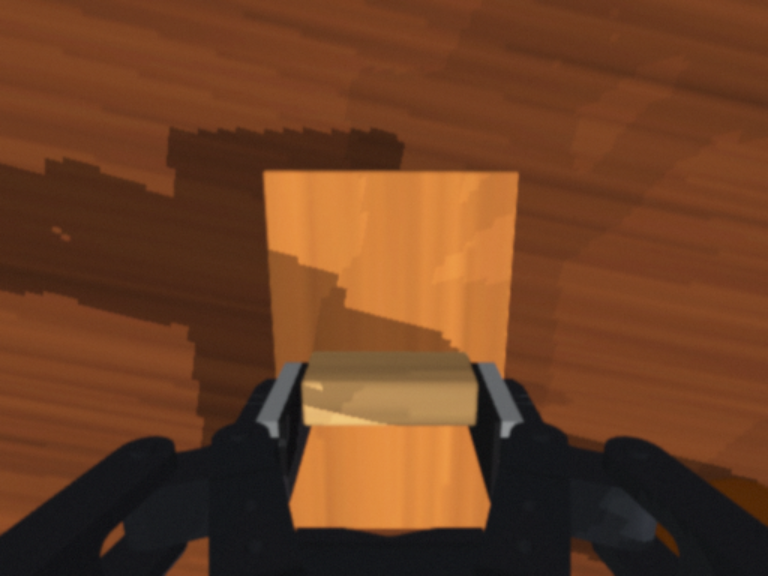

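```bash
cat >> h.py <<'E'
A,C=62.8,185.0
def tcp(E,Ez,t):
    "TCP pose with the cover's lip edge E mm to -x of the case centre, Ez high, tilted t"
    yaw=CASE[2]+np.pi; d=E-(A*np.cos(t)-C*np.sin(t))
    T=R.from_euler("xyz",[np.pi,0,yaw])*R.from_rotvec([0,-t,0])
    return np.array([CASE[0]+d*np.cos(yaw),CASE[1]+d*np.sin(yaw),Ez+A*np.sin(t)+C*np.cos(t)]),T
def steps(*targets):
    s=bot.observe(); p=s["position"]*1000; T=R.from_euler("xyz",s["tool_rot"])
    print("clock %.1f"%s["clock"],"w %.4f"%s["grip_width"],s["force"].round(1))
    v=T.inv().apply(np.array([-np.cos(CASE[2]),-np.sin(CASE[2]),0])); t=np.arctan2(T.as_matrix()[2,0],-T.as_matrix()[2,2]) 
    e=p+T.apply([A,0,C]); r=e-np.array([CASE[0],CASE[1],0]); c,q=np.cos(CASE[2]),np.sin(CASE[2])
    print("edge in case x %.1f y %.1f z %.1f tilt %.3f"%(c*r[0]+q*r[1],-q*r[0]+c*r[1],r[2],-t))
    for a in targets:
        p1,T1=tcp(*a); print(a,"shift cm",(T.inv().apply(p1-p)/10).round(2),"turn",(T.inv()*T1).as_rotvec().round(3)); p,T=p1,T1
E
python3 - <<'E'
from h import *
steps((62.8,85,0),(42,85,.1),(42,75,.2),(42,48,.2),(59,48,.2))
E
```

```text
clock 64.3 w 0.0483 [-0.1 -0.2 -1. ]
edge in case x 147.1 y 29.4 z 25.8 tilt -0.000
(62.8, 85, 0) shift cm [21.27  0.53 -5.92] turn [-0.    -0.     0.232]
(42, 85, 0.1) shift cm [-0.2   0.   -0.53] turn [ 0.  -0.1  0. ]
(42, 75, 0.2) shift cm [ 1.98 -0.    0.46] turn [ 0.  -0.1  0. ]
(42, 48, 0.2) shift cm [ 0.54 -0.    2.65] turn [0. 0. 0.]
(59, 48, 0.2) shift cm [ 1.67 -0.   -0.34] turn [0. 0. 0.]
```

>>> arm_command(
  deltas=[
    [[0,0,-1.5],[0,0,0],4.5],
    [[0,0,-2.2],[0,0,0],4.5],
    [[0,0,-2.2],[0,0,0],4.5],
    [[2.1,0.05,0],[0,0,0],4.5],
    [[2.1,0.05,0],[0,0,0],4.5],
    [[2.1,0.05,0],[0,0,0],4.5],
    [[2.1,0.05,0],[0,0,0],4.5],
    [[2.1,0.05,0],[0,0,0],4.5],
    [[2.1,0.05,0],[0,0,0],4.5],
    [[2.1,0.05,0],[0,0,0],4.5],
    [[2.1,0.05,0],[0,0,0],4.5],
    [[2.1,0.05,0],[0,0,0],4.5],
    [[2.1,0.05,0],[0,0,0],4.5],
    [[0,0,0],[0,0,0.116],4.5],
    [[0,0,0],[0,0,0.116],4.5],
    [[0,0,0],[0,0,0],4.5],
    [[0,0,0],[0,0,0],4.5],
  ],
)

```text
clock: 66.0
position: [0.4754, 0.0015, 0.2702]
tool_rot: [-3.142, 0.0, 3.113]
force: [-0.3, -0.2, -0.5]
grip_width: 0.0483
finger_force: 72.7
```

```bash
python3 - <<'E'
from h import *
steps((42,85,.1),(42,75,.2))
E
```

```text
clock 66.0 w 0.0483 [-0.3 -0.2 -0.5]
edge in case x -59.8 y 0.3 z 85.2 tilt 0.000
(42, 85, 0.1) shift cm [ 0.09 -0.05 -0.51] turn [ 0.    -0.1    0.004]
(42, 75, 0.2) shift cm [ 1.98 -0.    0.46] turn [ 0.  -0.1  0. ]
```

>>> arm_command(
  deltas=[
    [[0.05,-0.03,-0.26],[0,-0.05,0.004],4.5],
    [[0.04,-0.02,-0.25],[0,-0.05,0],4.5],
    [[0.99,0,0.23],[0,-0.05,0],4.5],
    [[0.99,0,0.23],[0,-0.05,0],4.5],
    [[0,0,0],[0,0,0],4.5],
    [[0,0,0],[0,0,0],4.5],
    [[0,0,0],[0,0,0],4.5],
  ],
)

```text
clock: 66.7
position: [0.4559, 0.0016, 0.2681]
tool_rot: [3.142, 0.199, 3.106]
force: [0.3, 0.9, -1.6]
grip_width: 0.0478
finger_force: 72.7
```

```bash
python3 - <<'E'
from h import *
steps((42,48.5,.2),(59,48.5,.2))
f=cam("wrist"); cv2.imwrite("pics/w10.png",cv2.resize(f["frame"][:,:,::-1],(768,576)))
E
```

```text
clock 66.7 w 0.0478 [ 0.3  0.9 -1.6]
edge in case x -41.5 y 0.1 z 74.3 tilt 0.199
(42, 48.5, 0.2) shift cm [0.57 0.   2.52] turn [-0.001 -0.001 -0.003]
(59, 48.5, 0.2) shift cm [ 1.67 -0.   -0.34] turn [0. 0. 0.]
```

View pics/w10.png

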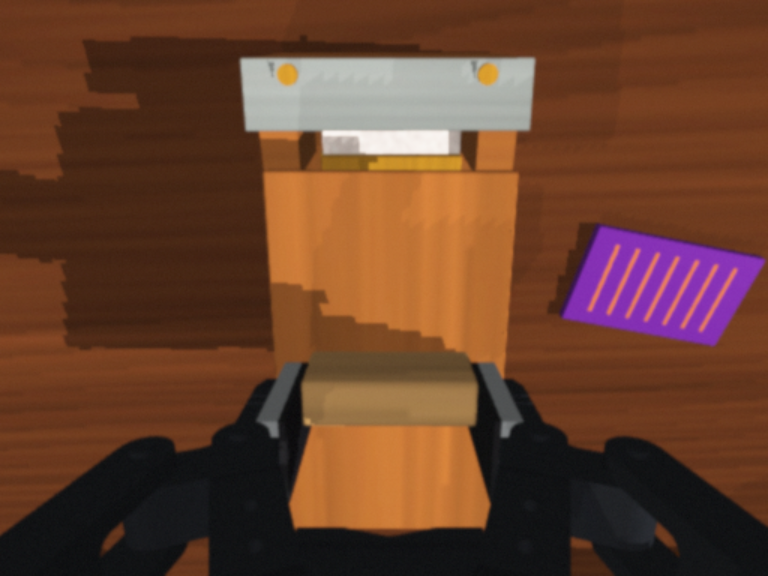

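>>> arm_command(
  deltas=[
    [[0.2,0,0.9],[0,0,0],4.5],
    [[0.2,0,0.9],[0,0,0],4.5],
    [[0.17,0,0.5],[0,0,0],4.5],
    [[0,0,0.2],[0,0,0],4.5],
    [[0,0,0],[0,0,0],4.5],
    [[0,0,0],[0,0,0],4.5],
  ],
)

```text
clock: 67.35
position: [0.4547, 0.0016, 0.2423]
tool_rot: [3.142, 0.2, 3.105]
force: [-0.4, -0.3, 0.3]
grip_width: 0.048
finger_force: 72.7
```

```bash
python3 - <<'E'
from h import *
steps((59,48,.2),(60,47.5,.2))
E
```

```text
clock 67.3 w 0.0480 [-0.4 -0.3  0.3]
edge in case x -42.7 y 0.0 z 48.5 tilt 0.200
(59, 48, 0.2) shift cm [ 1.61  0.   -0.28] turn [-0.001 -0.    -0.004]
(60, 47.5, 0.2) shift cm [0.11 0.   0.03] turn [0. 0. 0.]
```

>>> arm_command(
  deltas=[
    [[0.4,0,-0.07],[0,0,0],4.5],
    [[0.4,0,-0.07],[0,0,0],4.5],
    [[0.4,0,-0.07],[0,0,0],4.5],
    [[0.4,0,-0.07],[0,0,0],4.5],
    [[0.1,0,0.02],[0,0,0],4.5],
    [[0,0,0],[0,0,0],4.5],
    [[0,0,0],[0,0,0],4.5],
  ],
)

```text
clock: 68.05
position: [0.4376, 0.0023, 0.2414]
tool_rot: [3.141, 0.2, 3.105]
force: [0.0, 0.6, -1.6]
grip_width: 0.0481
finger_force: 72.7
```

```bash
python3 - <<'E'
from h import *
steps((60.5,47,.15),(61,47,.1),(61.5,46.5,.05),(62,46.3,0),(62,45.8,0))
E
```

```text
clock 68.0 w 0.0481 [ 0.   0.6 -1.6]
edge in case x -59.7 y 0.1 z 47.6 tilt 0.200
(60.5, 47, 0.15) shift cm [-0.83  0.    0.38] turn [-0.001  0.05  -0.004]
(61, 47, 0.1) shift cm [-0.87  0.    0.33] turn [0.   0.05 0.  ]
(61.5, 46.5, 0.05) shift cm [-0.86 -0.    0.38] turn [-0.    0.05 -0.  ]
(62, 46.3, 0) shift cm [-0.87 -0.    0.35] turn [-0.    0.05  0.  ]
(62, 45.8, 0) shift cm [ 0.   -0.    0.05] turn [0. 0. 0.]
```

>>> arm_command(
  deltas=[
    [[-0.42,0,0.19],[0,0.025,-0.004],4.5],
    [[-0.42,0,0.19],[0,0.025,0],4.5],
    [[-0.43,0,0.17],[0,0.025,0],4.5],
    [[-0.43,0,0.17],[0,0.025,0],4.5],
    [[0,0,0],[0,0,0],4.5],
    [[0,0,0],[0,0,0],4.5],
  ],
)

```text
clock: 68.65
position: [0.4553, 0.0016, 0.237]
tool_rot: [-3.141, 0.101, 3.109]
force: [-0.2, -0.0, -0.6]
grip_width: 0.048
finger_force: 72.7
```

```bash
python3 - <<'E'
from h import *
steps((61.5,46.5,.05),(62,46.3,0),(62,45.8,0))
E
```

```text
clock 68.7 w 0.0480 [-0.2 -0.  -0.6]
edge in case x -61.1 y -0.2 z 46.6 tilt 0.101
(61.5, 46.5, 0.05) shift cm [-0.89  0.01  0.35] turn [-0.001  0.051 -0.   ]
(62, 46.3, 0) shift cm [-0.87 -0.    0.35] turn [-0.    0.05  0.  ]
(62, 45.8, 0) shift cm [ 0.   -0.    0.05] turn [0. 0. 0.]
```

>>> arm_command(
  deltas=[
    [[-0.44,0,0.17],[0,0.025,0],4.5],
    [[-0.44,0,0.17],[0,0.025,0],4.5],
    [[-0.43,0,0.17],[0,0.025,0],4.5],
    [[-0.43,0,0.17],[0,0.025,0],4.5],
    [[0,0,0.05],[0,0,0],4.5],
    [[0,0,0],[0,0,0],4.5],
    [[0,0,0],[0,0,0],4.5],
  ],
)

```text
clock: 69.35
position: [0.473, 0.0011, 0.231]
tool_rot: [-3.141, 0.001, 3.109]
force: [1.5, 0.4, 0.7]
grip_width: 0.0481
finger_force: 72.9
```

```bash
python3 - <<'E'
from h import *
steps((62,45.5,0)); print(bot.observe()["moment"])
E
```

```text
clock 69.3 w 0.0481 [1.5 0.4 0.7]
edge in case x -62.0 y -0.1 z 45.9 tilt 0.001
(62, 45.5, 0) shift cm [-0.03  0.    0.05] turn [-0.001  0.001  0.   ]
[ 0.04353006 -0.26029487 -0.01051533]
```

>>> arm_command(
  deltas=[
    [[0,0,0.05],[0,0,0],4.5],
    [[0,0,0],[0,0,0],4.5],
    [[0,0,0],[0,0,0],5.2],
    [[0,0,0],[0,0,0],5.9],
    [[0,0,0],[0,0,0],5.9],
    [[0,0,0],[0,0,0],5.9],
    [[0,0,-1],[0,0,0],5.9],
    [[0,0,-2],[0,0,0],5.9],
    [[0,0,-3],[0,0,0],5.9],
    [[0,0,-3],[0,0,0],5.9],
    [[0,0,0],[0,0,0],5.9],
    [[0,0,0],[0,0,0],5.9],
  ],
)

```text
clock: 70.55
position: [0.4731, 0.0011, 0.3213]
tool_rot: [-3.141, 0.002, 3.109]
force: [-0.5, -0.4, -0.5]
grip_width: 0.059
finger_force: 0.0
```

```bash
python3 - <<'E'
from h import *
s=bot.observe(); print(s["position"],s["force"])
f=cam("wrist"); g=cam("scene")
a=cv2.resize(f["frame"][60:340,120:400,::-1],(400,400)); b=cv2.resize(g["frame"][155:235,200:300,::-1],(500,400),interpolation=cv2.INTER_CUBIC)[:,:400]
cv2.imwrite("pics/fin.png",np.hstack([a,b]))
E
```

```text
[0.47311342 0.00108758 0.32128926] [-0.51597779 -0.35079374 -0.45008125]
```

View pics/fin.png

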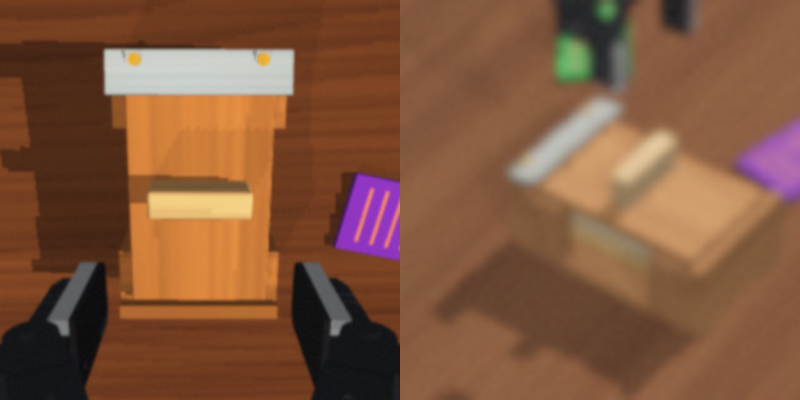

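The cover lies flat under the lip and against the stop, square on the case; handing in.

```bash
python3 -c "
from workcell import bot
print(bot.job_done())"
```

```text
the job is handed in; nothing more can be done
None
```

I handed the job in with all four brass plates stacked in the case, a separator between each pair, and the cover tucked under the lip and lying flat by the last pictures; no verdict came back.

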